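# Hang a keyhole rail on its studs and fit the square tube arms to their depth marks

### The job

Hang the grey keyhole rail on the stud board: pass the large ends of both keyholes over the stud heads, sleeves facing the robot, and slide it fully down so that it locks. Only then push every square tube that is on the bench, marked end first, into a sleeve of its own until its ring line is level with the sleeve's front rim. Leave the tape, the sanding block and the jar where they are.

Things in the scene. Friction and masses are not known exactly. Their poses are not given: they have to be found in the camera images.
- keyhole_rail: Loose rigid rail, 0.45 kg, standing on the bench: grey plate 245 wide (y) x 120 high x 10 mm thick, fixed to it a tab on top and four square steel sleeves that stick out 56 mm in front along the bottom (65 mm apart, axes 21 mm above the underside). Origin: middle of the underside in the plane of the front face; +x points from front to back (plate fills x 0 to 10 mm), z up.
- rail_tab (a point): Middle of the tab, to grasp the rail by: 150 mm above the rail's underside, mid-thickness. The tab is 10 mm thick along the rail's x, 50 mm wide along y; it rises from the middle of the plate's top edge (30 mm below this point) to 25 mm above this point. Axes as the rail.
- stud0 (a point): Left stud (seen from the robot) of the fixed stud board, mid-shank, 6.5 mm before the board's face, 135 mm above the bench; studs 100 mm apart. Shank diameter 7 mm, head diameter 20, 4 mm thick, 13 mm from face to head. Plywood board 260 wide, 150 high, 18 mm thick, front to the robot, turned up to 0.2 rad. Its axes: +x into the board, y left, z up.
- stud1 (a point): Right stud of the stud board, mid-shank, as stud0.
- rail_seat0 (a point): Where the left stud's shank axis sits in the rail's left keyhole when locked: top of the slot, mid-thickness, 100.5 mm above the rail's underside. Two keyholes go through the plate at y = +50 and -50 mm: an eight-sided large end 30 mm across, centred 68 mm above the underside, and from it a slot 13 mm wide running UP to 104 mm. Locking slides the rail down 32.5 mm.
- rail_seat1 (a point): The same for the right keyhole and stud.
- sleeve0_mouth (a point): Centre of the mouth (front rim) of the leftmost sleeve of the rail. Axes as the rail: +x runs into the sleeve. Square bore 27.5 mm wide, mouth flared over the first 6 mm to about 37 mm (outside about 44 mm); bore 56 mm deep from this rim to the plate, which is deeper than the tubes are to go.
- sleeve1_mouth (a point): Centre of the mouth (front rim) of the second from left sleeve of the rail. Axes as the rail: +x runs into the sleeve. Square bore 27.5 mm wide, mouth flared over the first 6 mm to about 37 mm (outside about 44 mm); bore 56 mm deep from this rim to the plate, which is deeper than the tubes are to go.
- sleeve2_mouth (a point): Centre of the mouth (front rim) of the third from left sleeve of the rail. Axes as the rail: +x runs into the sleeve. Square bore 27.5 mm wide, mouth flared over the first 6 mm to about 37 mm (outside about 44 mm); bore 56 mm deep from this rim to the plate, which is deeper than the tubes are to go.
- sleeve3_mouth (a point): Centre of the mouth (front rim) of the rightmost sleeve of the rail. Axes as the rail: +x runs into the sleeve. Square bore 27.5 mm wide, mouth flared over the first 6 mm to about 37 mm (outside about 44 mm); bore 56 mm deep from this rim to the plate, which is deeper than the tubes are to go.
- tube0_mid (a point): Centre of an aluminium square tube, 25 x 25 x 130 mm, 75 g, lying flat on the bench; may be absent. Its x axis runs along the tube, +x towards the marked end, which at the start points roughly away from the robot.
- tube0_mark (a point): Centre of the dark ring line round tube 0, 46 mm from its marked end (19 mm from its centre): the insertion depth mark. Axes as the tube.
- tube1_mid (a point): Centre of an aluminium square tube, 25 x 25 x 130 mm, 75 g, lying flat on the bench; may be absent. Its x axis runs along the tube, +x towards the marked end, which at the start points roughly away from the robot.
- tube1_mark (a point): Centre of the dark ring line round tube 1, 46 mm from its marked end (19 mm from its centre): the insertion depth mark. Axes as the tube.
- tube2_mid (a point): Centre of an aluminium square tube, 25 x 25 x 130 mm, 75 g, lying flat on the bench; may be absent. Its x axis runs along the tube, +x towards the marked end, which at the start points roughly away from the robot.
- tube2_mark (a point): Centre of the dark ring line round tube 2, 46 mm from its marked end (19 mm from its centre): the insertion depth mark. Axes as the tube.
- tube3_mid (a point): Centre of an aluminium square tube, 25 x 25 x 130 mm, 75 g, lying flat on the bench. Its x axis runs along the tube, +x towards the marked end, which at the start points roughly away from the robot.
- tube3_mark (a point): Centre of the dark ring line round tube 3, 46 mm from its marked end (19 mm from its centre): the insertion depth mark. Axes as the tube.
- masking_tape_mid (a point): Bystander: masking tape roll lying flat, 96 mm across, 25 mm high; its centre.
- sanding_block_mid (a point): Bystander: wooden sanding block, 63 x 116 x 29 mm; its centre.
- jar_screws_mid (a point): Bystander: closed jar of screws, 68 mm diameter, 94 mm high; its centre.

How it is judged:
On the way, in this order (a step that is already met when the one before it is completed fails the run):
1. the rail hangs on both studs, slid fully down, let go (distance between rail_seat0 and stud0 below 0.007 m and distance between rail_seat1 and stud1 below 0.007 m and angle between keyhole_rail's own z axis and vertical below 0.12 rad and contact force between the fingers and keyhole_rail below 0.3 N), for 0.3 s.
2. every tube present is in a sleeve to its mark (((x of tube0_mark in the frame of sleeve0_mouth between -0.006 and 0.006 m and distance between tube0_mark and sleeve0_mouth below 0.01 m and angle between the x axis of tube0_mid and the x axis of keyhole_rail, either way round below 0.15 rad) or (x of tube0_mark in the frame of sleeve1_mouth between -0.006 and 0.006 m and distance between tube0_mark and sleeve1_mouth below 0.01 m and angle between the x axis of tube0_mid and the x axis of keyhole_rail, either way round below 0.15 rad) or (x of tube0_mark in the frame of sleeve2_mouth between -0.006 and 0.006 m and distance between tube0_mark and sleeve2_mouth below 0.01 m and angle between the x axis of tube0_mid and the x axis of keyhole_rail, either way round below 0.15 rad) or (x of tube0_mark in the frame of sleeve3_mouth between -0.006 and 0.006 m and distance between tube0_mark and sleeve3_mouth below 0.01 m and angle between the x axis of tube0_mid and the x axis of keyhole_rail, either way round below 0.15 rad)) and ((x of tube1_mark in the frame of sleeve0_mouth between -0.006 and 0.006 m and distance between tube1_mark and sleeve0_mouth below 0.01 m and angle between the x axis of tube1_mid and the x axis of keyhole_rail, either way round below 0.15 rad) or (x of tube1_mark in the frame of sleeve1_mouth between -0.006 and 0.006 m and distance between tube1_mark and sleeve1_mouth below 0.01 m and angle between the x axis of tube1_mid and the x axis of keyhole_rail, either way round below 0.15 rad) or (x of tube1_mark in the frame of sleeve2_mouth between -0.006 and 0.006 m and distance between tube1_mark and sleeve2_mouth below 0.01 m and angle between the x axis of tube1_mid and the x axis of keyhole_rail, either way round below 0.15 rad) or (x of tube1_mark in the frame of sleeve3_mouth between -0.006 and 0.006 m and distance between tube1_mark and sleeve3_mouth below 0.01 m and angle between the x axis of tube1_mid and the x axis of keyhole_rail, either way round below 0.15 rad)) and ((x of tube2_mark in the frame of sleeve0_mouth between -0.006 and 0.006 m and distance between tube2_mark and sleeve0_mouth below 0.01 m and angle between the x axis of tube2_mid and the x axis of keyhole_rail, either way round below 0.15 rad) or (x of tube2_mark in the frame of sleeve1_mouth between -0.006 and 0.006 m and distance between tube2_mark and sleeve1_mouth below 0.01 m and angle between the x axis of tube2_mid and the x axis of keyhole_rail, either way round below 0.15 rad) or (x of tube2_mark in the frame of sleeve2_mouth between -0.006 and 0.006 m and distance between tube2_mark and sleeve2_mouth below 0.01 m and angle between the x axis of tube2_mid and the x axis of keyhole_rail, either way round below 0.15 rad) or (x of tube2_mark in the frame of sleeve3_mouth between -0.006 and 0.006 m and distance between tube2_mark and sleeve3_mouth below 0.01 m and angle between the x axis of tube2_mid and the x axis of keyhole_rail, either way round below 0.15 rad)) and ((x of tube3_mark in the frame of sleeve0_mouth between -0.006 and 0.006 m and distance between tube3_mark and sleeve0_mouth below 0.01 m and angle between the x axis of tube3_mid and the x axis of keyhole_rail, either way round below 0.15 rad) or (x of tube3_mark in the frame of sleeve1_mouth between -0.006 and 0.006 m and distance between tube3_mark and sleeve1_mouth below 0.01 m and angle between the x axis of tube3_mid and the x axis of keyhole_rail, either way round below 0.15 rad) or (x of tube3_mark in the frame of sleeve2_mouth between -0.006 and 0.006 m and distance between tube3_mark and sleeve2_mouth below 0.01 m and angle between the x axis of tube3_mid and the x axis of keyhole_rail, either way round below 0.15 rad) or (x of tube3_mark in the frame of sleeve3_mouth between -0.006 and 0.006 m and distance between tube3_mark and sleeve3_mouth below 0.01 m and angle between the x axis of tube3_mid and the x axis of keyhole_rail, either way round below 0.15 rad))), for 0.2 s.
At the end, for the whole second after the job is handed in: The rail hangs on both studs, each stud within 7 mm of the closed end of its slot, rail upright within 0.12 rad; every tube present is in a sleeve, marked end first, in line with it within 0.15 rad, its ring line within 6 mm of the plane of the sleeve's front rim; the rail at rest (all of step 2 and distance between rail_seat0 and stud0 below 0.007 m and distance between rail_seat1 and stud1 below 0.007 m and angle between keyhole_rail's own z axis and vertical below 0.12 rad and linear speed of keyhole_rail below 0.02 m/s); the robot touches nothing.
It fails at once if the masking tape is moved more than 30 mm (distance of masking_tape_mid from where it was at the start of the episode above 0.03 m).
It fails at once if the sanding block is moved more than 30 mm (distance of sanding_block_mid from where it was at the start of the episode above 0.03 m).
It fails at once if the jar is moved more than 30 mm (distance of jar_screws_mid from where it was at the start of the episode above 0.03 m).
Of tube0, tube1, tube2 only 2 to 3 are there at a start; the rules pass over those that are not, and their reading is None.
At some moment in a run one of tube3 may be knocked a few centimetres aside while the robot is not near it.
It also fails if it takes over 210 s, if anything falls off the work surface, if the arm or the gripper's body presses on something with over 40 N, if the wrist force passes 120 N, or if a joint passes its speed limit or range.

### The arm

A 6-joint arm with a two-finger parallel gripper is mounted at the origin on a cart in front of the work surface, level with it; the furniture and walls round the work are solid. World frame = base frame: x ahead of the robot, y to its left, z up, the work surface at z = 0. Lengths are in m, angles in rad, forces in N, time in s.
With the tool pointing down it reaches from about 0.275 to 0.975 m from the base axis. Payload 8.4 kg.
Tool frame: the origin (TCP) lies midway between the tips of the shut fingers; the grasp point (between the pads) lies 19 mm behind it; z points along the fingers, x is the direction in which the jaws open and shut, and the axes are right-handed (so a half turn about z gives the same grasp; the last joint's range is limited). The gripper opens to 92 mm and grips with 3 to 60 N. Pads are 20 mm wide; open, the fingers measure 128 mm over their backs; the gripper's body (75 mm by 189 mm) begins 69 mm behind the grasp point.
Start: joints at [-1.129, 0.353, 1.633, -0, 1.155, -0.002], TCP at [0.268, -0.564, 0.215] pointing down, gripper open.
Joint ranges: [-2.63, 2.63], [-0.92, 2.1], [0.06, 2.66], [-1.3, 4.44], [0, 2.69], [-3.02, 3.02]. Speed limits (rad/s): [2.22, 2.22, 2.79, 3.14, 3.14, 3.14].

### API

Orientations are given as a unit quaternion [x, y, z, w].
In Python, from rig import status, imaging, finish_job gives the robot as it stands. The module is installed in compiled form; this text tells all that it offers.
- The arm moves only by the shell command python3 -m crank 'ROWS'. ROWS is a JSON object of lists of equal length, an entry for each row: "gripper": the closure, from 0 (fully open) to 1 (shut); "xyz": the shift along the tool's x, y, z in units of 30 mm (1.0 is 30 mm), a list of three; "twist": the turn, a rotation vector about the tool's x, y, z in units of 6 degrees (1.0 is 6 degrees), a list of three. A call has 1 to 10 rows; each row is the pose to reach, as a shift and turn from the pose measured when the call began, along the tool's axes at that moment; what a row does not reach only later rows make up. A row lasts 1/10 s, in which the tool goes at most 50 mm and 8.59 degrees, less where a joint would pass 70% of its speed; a pose out of reach is approached as far as the arm can. A call with a gripper value outside its range is refused whole. The fingers move at their own pace and stop on an object; the grip force is fixed at half the most. Time passes only in rows, so rows that repeat a pose let the fingers close. It gives the time, the measured TCP pose, the force and the opening at its end, in the units of the state.
- status.get_obs(): the state, without advancing time (a new reading comes with each control period).
- imaging.get_image(name): name is "scene" or "top" or "wrist"; returns a dict with "frame" (400x640x3 uint8, red, green, blue), "depth" (400x640 float32, m along the optical axis (not along the pixel's ray), 0 where there is no reading), "fovy" (degrees; the focal length in pixels is half the picture's height over the tangent of half this angle, whatever the lens; pixels are square), "cx", "cy" (the principal point, pixels), "k1" (the pictures are not rectified: a ray, as slopes to the right and down, at radius r is drawn at 1 + k1 r^2 times it, then the intrinsics apply), "origin" and "orientation" of the camera in the world. Camera axes: x right, y up, looking along -z (the intrinsics and any distortion apply to the point x, -y, -z); pixel columns grow to the right and rows downward; lengths in m; the calibration is good to about 2 mm. A picture is of the moment at which its call begins.
- finish_job(): hands the job in, once; it reports no verdict.
Trained networks look in the newest picture that a camera, given by its name, has taken for a name from the list of things; names that differ only in an ending like _2 or _b are one class to them, and where a whole thing is asked for, a point or a joint stands for the part that bears it (a point fixed in the world has none). Each returns a list of dicts, best first, with "p" (0 to 1); they miss things now and then, are a little off and sometimes report something else, mostly with a low value. They report only what shows in the picture. A call takes as long as a camera call.
- imaging.spot_in(camera, query): "location" ([x, y, z] in m, in the coordinates of the camera as it stood for that picture, good to about 4 mm: the middle of the surface that is visible of it).
- imaging.pinpoint(camera, query): "location" ([x, y, z] in m, in the coordinates of the camera as it stood for that picture, good to about 4 mm: a listed point, or the origin of a listed thing).
The state is a dict: "clock": time; "joint_positions": joint angles; "qvel": joint speeds; "joint_torque": joint torques, N m; "tcp_pos": TCP position; "tool_rot": TCP orientation; "force": force on the tool from outside, world axes, zero at the start; "moment": the same for the moment, N m; "gripper_width": opening from 0.0 (shut) to 1.0 (fully open).
Only numpy, scipy, OpenCV 4.12 (cv2) and the standard library are available. Lean on these libraries where they do the work, as an engineer would, in place of code of your own. Each camera call takes 0.05 s, during which the arm holds its last target.

## Working session

There is one attempt and no reset: what is moved stays moved. The work goes in short steps, Python scripts to look and compute and a shell command to move; the robot and the scene stay as the last step left them, time stands still between calls to the robot, and variables do not carry over. Pictures are saved under pics/ and viewed, and the job is handed in when it is done.

```bash
mkdir -p pics; cat > h.py <<'E'
import numpy as np, cv2
from scipy.spatial.transform import Rotation as R
from rig import status, imaging
def cam(name):
    return imaging.get_image(name)
def save(im,fn): cv2.imwrite('pics/'+fn,cv2.cvtColor(im['frame'],cv2.COLOR_RGB2BGR))
def w(im,p):
    return R.from_quat(im['orientation']).apply(p)+np.array(im['origin'])
def px2w(im,u,v,d=None):
    f=200/np.tan(np.radians(im['fovy'])/2)
    if d is None: d=im['depth'][int(round(v)),int(round(u))]
    K=np.array([[f,0,im['cx']],[0,f,im['cy']],[0,0,1]])
    s=cv2.undistortPoints(np.array([[[u,v]]],float),K,np.array([im['k1'],0,0,0,0.]))[0,0]
    return w(im,np.array([s[0]*d,-s[1]*d,-d]))
def w2px(im,P):
    f=200/np.tan(np.radians(im['fovy'])/2)
    c=R.from_quat(im['orientation']).inv().apply(np.atleast_2d(P)-np.array(im['origin']))
    x=c[:,0]/-c[:,2];y=-c[:,1]/-c[:,2];s=1+im['k1']*(x*x+y*y)
    return np.c_[x*s*f+im['cx'],y*s*f+im['cy']]
def st():
    o=status.get_obs();print('t',o['clock'],'tcp',np.round(o['tcp_pos'],4),'rotvecmat',np.round(R.from_quat(o['tool_rot']).as_matrix(),3).tolist(),'F',np.round(o['force'],1),'g',round(o['gripper_width'],3));return o
E
python3 - <<'E'
from h import *
st()
for c in ['scene','top','wrist']:
    im=cam(c);save(im,c+'0.png');print(c,im['origin'],im['orientation'],im['fovy'],im['cx'],im['cy'],im['k1'])
    if c=='wrist':continue
    for q in ['rail_tab','keyhole_rail','stud0','stud1','sleeve0_mouth','sleeve3_mouth','tube0_mid','tube1_mid','tube2_mid','tube3_mid','tube0_mark','tube1_mark','tube2_mark','tube3_mark','masking_tape_mid','sanding_block_mid','jar_screws_mid']:
        r=imaging.pinpoint(c,q); print(q,[(round(k['p'],2),np.round(w(im,k['location']),3).tolist()) for k in r[:4]])
E
```

```text
t 0.0 tcp [ 0.2681 -0.564   0.2139] rotvecmat [[0.429, -0.903, -0.001], [-0.903, -0.429, 0.001], [-0.001, 0.0, -1.0]] F [-1.  -0.6 -1. ] g 0.998
scene [-0.66227929  1.17574851  1.040783  ] [-0.18105069  0.47552348  0.80704692 -0.299622  ] 47.85643967219833 325.73363655594886 200.48318573407602 -0.05059456680320948
rail_tab [(0.62, [0.398, 0.29, 0.153])]
keyhole_rail [(0.89, [0.393, 0.286, 0.005]), (0.67, [0.556, -0.021, 0.131]), (0.38, [0.396, 0.289, 0.152]), (0.17, [0.444, -0.267, 0.014])]
stud0 [(0.58, [0.559, -0.022, 0.136]), (0.56, [0.538, 0.08, 0.137])]
stud1 [(0.58, [0.559, -0.022, 0.136]), (0.56, [0.538, 0.08, 0.137])]
sleeve0_mouth [(0.79, [0.314, 0.37, 0.02])]
sleeve3_mouth [(0.83, [0.363, 0.177, 0.019]), (0.43, [0.412, 0.241, 0.104]), (0.39, [0.401, 0.291, 0.156])]
tube0_mid [(0.57, [0.594, 0.358, 0.054]), (0.4, [0.426, -0.27, 0.012])]
tube1_mid [(0.21, [0.539, 0.08, 0.136])]
tube2_mid [(0.52, [0.451, -0.189, 0.015]), (0.49, [0.329, 0.305, 0.025])]
tube3_mid [(0.39, [0.329, 0.304, 0.023])]
tube0_mark [(0.64, [0.469, -0.194, 0.01]), (0.56, [0.443, -0.27, 0.013])]
tube1_mark 
[... 839 characters left out ...]
uth [(0.81, [0.363, 0.175, 0.021])]
tube0_mid [(0.52, [0.423, -0.269, 0.013])]
tube1_mid [(0.66, [0.539, 0.072, 0.136])]
tube2_mid []
tube3_mid [(0.71, [0.42, -0.268, 0.011]), (0.61, [0.452, -0.457, 0.009])]
tube0_mark [(0.57, [0.443, -0.269, 0.012])]
tube1_mark []
tube2_mark [(0.51, [0.465, -0.194, 0.013]), (0.35, [0.423, -0.265, 0.011])]
tube3_mark [(0.7, [0.469, -0.455, 0.014])]
masking_tape_mid [(0.75, [0.499, -0.598, 0.014])]
sanding_block_mid [(0.85, [0.6, -0.329, 0.014])]
jar_screws_mid [(0.57, [0.596, 0.364, 0.051])]
wrist [ 0.33713972 -0.52967977  0.38393508] [-0.11867403  0.07454245 -0.52889854  0.83703419] 59.22973417447423 323.41109733352755 196.8264888632832 -0.05741371449245943
```

View pics/scene0.png

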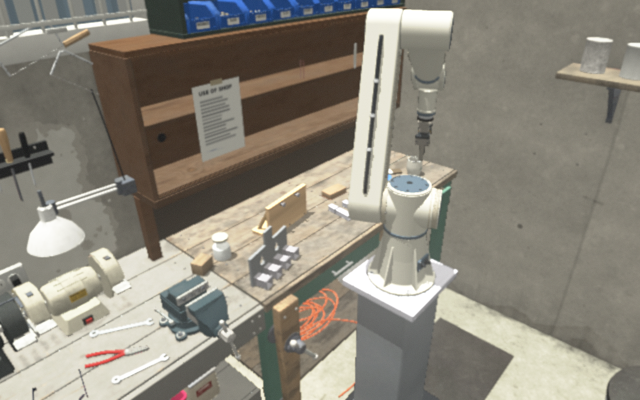

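View pics/top0.png

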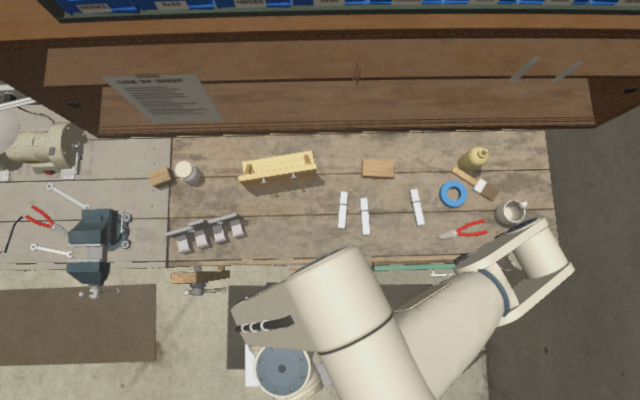

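View pics/wrist0.png

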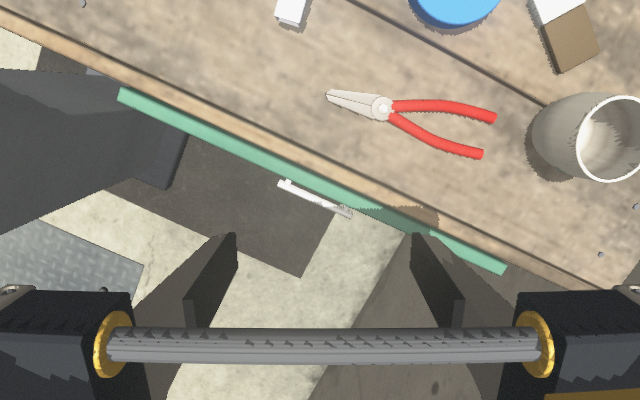

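```bash
cat >> h.py <<'E'
def plan(pos,yaw,pitch=0,roll=0):
    """tool down, tool x at world yaw. prints xyz, twist units from current"""
    o=status.get_obs();R0=R.from_quat(o['tool_rot']);p0=np.array(o['tcp_pos'])
    Rt=R.from_euler('z',yaw)*R.from_matrix([[1,0,0],[0,-1,0],[0,0,-1]])
    d=R0.inv().apply(np.array(pos)-p0)/0.03; t=np.degrees((R0.inv()*Rt).as_rotvec())/6
    print('xyz',np.round(d,3).tolist(),'twist',np.round(t,3).tolist())
E
python3 - <<'E'
from h import *
plan([0.45,-0.1,0.40],-0.3)
E
```

```text
xyz [-11.384, -12.115, -6.18] twist [0.0, -0.0, -7.898]
```

```bash
python3 -m crank '{"gripper":[0,0,0,0,0,0,0,0,0,0],"xyz":[[-1,-1.2,-4],[-11.38,-12.1,-6.2],[-11.38,-12.1,-6.2],[-11.38,-12.1,-6.2],[-11.38,-12.1,-6.2],[-11.38,-12.1,-6.2],[-11.38,-12.1,-6.2],[-11.38,-12.1,-6.2],[-11.38,-12.1,-6.2],[-11.38,-12.1,-6.2]],"twist":[[0,0,0],[0,0,-7.9],[0,0,-7.9],[0,0,-7.9],[0,0,-7.9],[0,0,-7.9],[0,0,-7.9],[0,0,-7.9],[0,0,-7.9],[0,0,-7.9]]}'
python3 - <<'E'
from h import *
plan([0.40,0.288,0.30],0.256)
E
```

```text
clock: 2.85
tcp_pos: [0.4325, -0.1432, 0.3876]
tool_rot: [0.989, -0.149, 0.0, 0.0]
force: [0.2, -0.9, 0.3]
gripper_width: 1.001
xyz [-5.284, -13.41, 2.914] twist [0.003, -0.009, -5.309]
```

```bash
python3 -m crank '{"gripper":[0,0,0,0,0,0,0,0,0,0],"xyz":[[-5.28,-13.4,2.9],[-5.28,-13.4,2.9],[-5.28,-13.4,2.9],[-5.28,-13.4,2.9],[-5.28,-13.4,2.9],[-5.28,-13.4,2.9],[-5.28,-13.4,2.9],[-5.28,-13.4,2.9],[-5.28,-13.4,2.9],[-5.28,-13.4,2.9]],"twist":[[0,0,-5.3],[0,0,-5.3],[0,0,-5.3],[0,0,-5.3],[0,0,-5.3],[0,0,-5.3],[0,0,-5.3],[0,0,-5.3],[0,0,-5.3],[0,0,-5.3]]}'
python3 - <<'E'
from h import *
st()
for c in ['wrist','top']:
    im=cam(c);save(im,c+'1.png');print(im['origin'])
    for q in ['rail_tab','keyhole_rail','sleeve0_mouth','sleeve1_mouth','sleeve2_mouth','sleeve3_mouth','tube3_mid','stud0']:
        r=imaging.pinpoint(c,q); print(q,[(round(k['p'],2),np.round(w(im,k['location']),3).tolist()) for k in r[:4]])
E
```

```text
clock: 3.85
tcp_pos: [0.3989, 0.2915, 0.2992]
tool_rot: [0.992, 0.129, -0.0, -0.0]
force: [0.0, -0.4, -0.2]
gripper_width: 1.005
t 3.85 tcp [0.3989 0.2915 0.2992] rotvecmat [[0.967, 0.256, -0.001], [0.256, -0.967, 0.0], [-0.001, -0.0, -1.0]] F [ 0.  -0.4 -0.2] g 1.005
[0.37670839 0.36849905 0.46854889]
rail_tab [(0.75, [0.391, 0.288, -0.001]), (0.65, [0.395, 0.286, 0.151])]
keyhole_rail [(0.8, [0.39, 0.289, 0.002])]
sleeve0_mouth [(0.62, [0.309, 0.366, 0.019])]
sleeve1_mouth [(0.68, [0.396, 0.287, 0.147]), (0.63, [0.329, 0.305, 0.022])]
sleeve2_mouth [(0.65, [0.345, 0.242, 0.023])]
sleeve3_mouth [(0.84, [0.358, 0.175, 0.021])]
tube3_mid []
stud0 [(0.69, [0.537, 0.077, 0.134]), (0.27, [0.331, 0.305, 0.02])]
[ 0.2528597  -0.09020073  1.40401131]
rail_tab [(0.86, [0.395, 0.285, 0.148]), (0.63, [0.446, -0.191, 0.014]), (0.61, [0.31, 0.366, 0.024])]
keyhole_rail [(0.84, [0.395, 0.285, 0.002]), (0.6, [0.552, -0.023, 0.134])]
sleeve0_mouth [(0.84, [0.312, 0.368, 0.02]), (0.7, [0.599, -0.329, 0.018])]
sleeve1_mouth [(0.65, [0.313, 0.366, 0.026]), (0.57, [0.33, 0.304, 0.022]), (0.49, [0.468, -0.459, 0.018])]
sleeve2_mouth [(0.78, [0.346, 0.239, 0.022]), (0.47, [0.502, -0.595, 0.012])]
sleeve3_mouth [(0.95, [0.362, 0.176, 0.018])]
tube3_mid [(0.75, [0.451, -0.458, 0.007])]
stud0 [(0.96, [0.536, 0.077, 0.137]), (0.85, [0.552, -0.025, 0.134])]
```

View pics/wrist1.png

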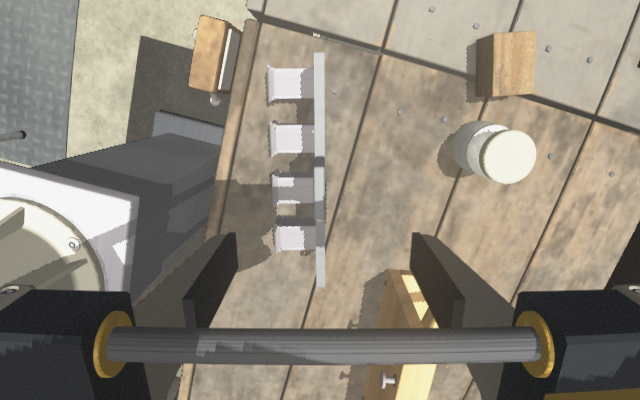

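View pics/top1.png

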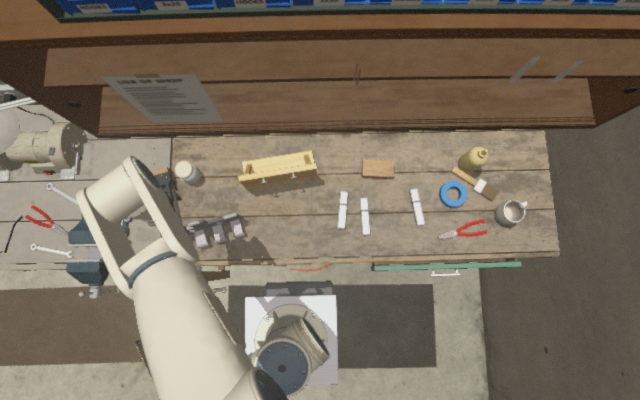

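```bash
cat >> h.py <<'E'
def cloud(im):
    f=200/np.tan(np.radians(im['fovy'])/2)
    K=np.array([[f,0,im['cx']],[0,f,im['cy']],[0,0,1]])
    v,u=np.mgrid[0:400,0:640]
    s=cv2.undistortPoints(np.stack([u,v],-1).reshape(-1,1,2).astype(float),K,np.array([im['k1'],0,0,0,0.]))[:,0]
    d=im['depth'].reshape(-1)
    P=np.c_[s[:,0]*d,-s[:,1]*d,-d]
    return w(im,P).reshape(400,640,3), (d>0).reshape(400,640)
E
python3 - <<'E'
from h import *
im=cam('wrist');P,m=cloud(im)
def ana(P,m,zl,zh,box):
    k=m&(P[...,2]>zl)&(P[...,2]<zh)&(P[...,0]>box[0])&(P[...,0]<box[1])&(P[...,1]>box[2])&(P[...,1]<box[3])
    Q=P[k];c=Q[:,:2].mean(0);ev,V=np.linalg.eigh(np.cov((Q[:,:2]-c).T))
    a=V[:,1]*np.sign(V[1,1]);b=np.array([a[1],-a[0]])
    print(zl,len(Q),'cen',np.round(c,4),'z',np.round(Q[:,2].mean(),4),'yaw of y-axis',round(np.arctan2(-a[0],a[1]),4),'ext long',np.round(np.percentile((Q[:,:2]-c)@a,[0,100]),4),'thin',np.round(np.percentile((Q[:,:2]-c)@b,[0,5,50,95,100]),4))
ana(P,m,0.112,0.13,(0.3,0.5,0.1,0.45))
ana(P,m,0.168,0.19,(0.3,0.5,0.1,0.45))
E
```

```text
0.112 1694 cen [0.3893 0.3054] z 0.1193 yaw of y-axis 0.2633 ext long [-0.141   0.1033] thin [-0.005  -0.0045  0.      0.0044  0.0051]
0.168 640 cen [0.3938 0.2892] z 0.1739 yaw of y-axis 0.2652 ext long [-0.0261  0.0238] thin [-0.005  -0.0045  0.      0.0046  0.0048]
```

```bash
python3 - <<'E'
from h import *
plan([0.394,0.2876,0.133],0.264)
E
```

```text
xyz [-0.197, -0.05, 5.579] twist [0.005, -0.007, -0.084]
```

```bash
python3 -m crank '{"gripper":[0,0,0,0,0,0,0,0,0],"xyz":[[-0.2,0.04,1],[-0.2,0.04,2],[-0.2,0.04,3],[-0.2,0.04,4],[-0.2,0.04,4.7],[-0.2,0.04,5.2],[-0.2,0.04,5.55],[-0.2,0.04,5.57],[-0.2,0.04,5.57]],"twist":[[0,0,-0.08],[0,0,-0.08],[0,0,-0.08],[0,0,-0.08],[0,0,-0.08],[0,0,-0.08],[0,0,-0.08],[0,0,-0.08],[0,0,-0.08]]}'
python3 - <<'E'
from h import *
plan([0.394,0.2876,0.133],0.264)
E
```

```text
clock: 5.7
tcp_pos: [0.3948, 0.2851, 0.1336]
tool_rot: [0.991, 0.131, 0.001, 0.0]
force: [0.1, -0.3, -0.1]
gripper_width: 1.002
xyz [-0.005, -0.086, 0.02] twist [0.004, -0.009, -0.004]
```

```bash
python3 -m crank '{"gripper":[1,1,1,1,1,1,1,1,1,1],"xyz":[[0,0,0],[0,0,0],[0,0,0],[0,0,0],[0,0,0],[0,0,0],[0,0,0],[0,0,0],[0,0,0],[0,0,0]],"twist":[[0,0,0],[0,0,0],[0,0,0],[0,0,0],[0,0,0],[0,0,0],[0,0,0],[0,0,0],[0,0,0],[0,0,0]]}'
```

```text
clock: 6.7
tcp_pos: [0.3948, 0.2851, 0.1336]
tool_rot: [0.991, 0.131, 0.0, 0.0]
force: [-0.6, -0.3, 0.3]
gripper_width: 0.151
```

```bash
python3 -m crank '{"gripper":[1,1,1,1,1,1,1,1,1,1],"xyz":[[0,0,0],[0,0,0],[0,0,0],[0,0,-0.3],[0,0,-0.7],[0,0,-1.2],[0,0,-1.8],[0,0,-2.5],[0,0,-2.5],[0,0,-2.5]],"twist":[[0,0,0],[0,0,0],[0,0,0],[0,0,0],[0,0,0],[0,0,0],[0,0,0],[0,0,0],[0,0,0],[0,0,0]]}'
python3 - <<'E'
from h import *
st()
im=cam('wrist');save(im,'w2.png');im=cam('scene');save(im,'s2.png')
E
```

```text
clock: 7.7
tcp_pos: [0.3948, 0.2852, 0.209]
tool_rot: [0.991, 0.131, 0.001, -0.0]
force: [-0.9, -0.3, -4.7]
gripper_width: 0.106
t 7.7 tcp [0.3948 0.2852 0.209 ] rotvecmat [[0.965, 0.26, 0.002], [0.26, -0.965, 0.001], [0.002, 0.0, -1.0]] F [-0.9 -0.3 -4.7] g 0.106
```

View pics/w2.png

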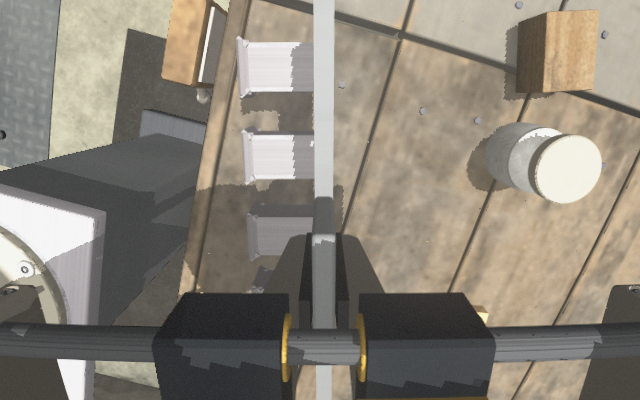

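View pics/s2.png

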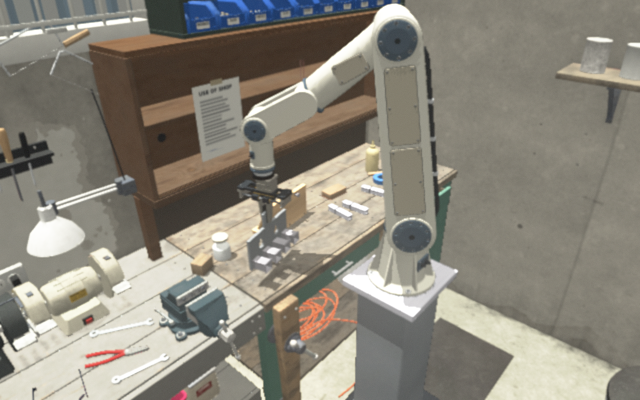

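```bash
cat >> h.py <<'E'
def ana(P,m,zl,zh,box):
    k=m&(P[...,2]>zl)&(P[...,2]<zh)&(P[...,0]>box[0])&(P[...,0]<box[1])&(P[...,1]>box[2])&(P[...,1]<box[3])
    Q=P[k];c=Q[:,:2].mean(0);ev,V=np.linalg.eigh(np.cov((Q[:,:2]-c).T))
    a=V[:,1]*np.sign(V[1,1]);b=np.array([a[1],-a[0]])
    print(zl,len(Q),'cen',np.round(c,4),'z',np.round(Q[:,2].mean(),4),'yaw of y-axis',round(np.arctan2(-a[0],a[1]),4),'ext long',np.round(np.percentile((Q[:,:2]-c)@a,[0,1,99,100]),4),'thin',np.round(np.percentile((Q[:,:2]-c)@b,[0,5,50,95,100]),4))
    return k
E
python3 - <<'E'
from h import *
im=cam('wrist');P,m=cloud(im)
ana(P,m,0.189,0.205,(0.3,0.5,0.1,0.45)) # plate top expected .197
for z in (0.10,0.13,0.16,.18):
  k=ana(P,m,z,z+.02,(0.3,0.5,0.3,0.45))
for c in ('top','scene'):
    im=cam(c);P,m=cloud(im)
    ana(P,m,0.143,0.16,(0.5,0.63,-0.15,0.17))
    for q in ('stud0','stud1'):
        r=imaging.pinpoint(c,q); print(q,[(round(k['p'],2),np.round(w(im,k['location']),4).tolist()) for k in r[:3]])
    im2=im['frame'];pts=w2px(im,np.array([[0.537,0.077,0.135],[0.555,-0.023,0.135]]));print(pts)
    u,v=pts.mean(0).astype(int);cr=im2[v-40:v+40,u-60:u+60];cv2.imwrite(f'pics/st_{c}.png',cv2.resize(cr[...,::-1],None,fx=6,fy=6,interpolation=2))
E
```

```text
0.189 4564 cen [0.3779 0.3384] z 0.1938 yaw of y-axis 0.2638 ext long [-0.1706 -0.1675  0.0674  0.0683] thin [-0.0051 -0.0045  0.      0.0045  0.0051]
0.1 6519 cen [0.34   0.3485] z 0.1119 yaw of y-axis 0.3306 ext long [-0.0585 -0.0541  0.0417  0.0464] thin [-0.0301 -0.0244  0.0004  0.024   0.0294]h.py:38: RuntimeWarning: Mean of empty slice.
  Q=P[k];c=Q[:,:2].mean(0);ev,V=np.linalg.eigh(np.cov((Q[:,:2]-c).T))
  ret = um.true_divide(
  avg = a.mean(axis, **keepdims_kw)
h.py:38: RuntimeWarning: Degrees of freedom <= 0 for slice
  Q=P[k];c=Q[:,:2].mean(0);ev,V=np.linalg.eigh(np.cov((Q[:,:2]-c).T))
  c *= np.true_divide(1, fact)
  c *= np.true_divide(1, fact)
h.py:40: RuntimeWarning: Mean of empty slice.
  print(zl,len(Q),'cen',np.round(c,4),'z',np.round(Q[:,2].mean(),4),'yaw of y-axis',round(np.arctan2(-a[0],a[1]),4),'ext long',np.round(np.percentile((Q[:,:2]-c)@a,[0,1,99,100]),4),'thin',np.round(np.percentile((Q[:,:2]-c)@b,[0,5,50,95,100]),4))
  ret = ret.dtype.type(ret / rcount)
Traceback (most recent call last):
  File "h.py", line 40, in ana
    print(zl,len(Q),'cen',np.round(c,4),'z',np.round(Q[:,2].mean(),4),'yaw of y-axis',round(np.arctan2(-a[0],a[1]),4),'ext long',np.round(np.percentile((Q[:,:2]-c)@a,[0,1,99,100]),4),'thin',np.round(np.percentile((Q[:,:2]-c)@b,[0,5,50,95,100]),4))
                                                                                                                                          ~~~~~~~~~~~~~^^^^^^^^^^^^^^^^^^^^^^^^^^^^
IndexError: index -1 is out of bounds for axis 0 with size 0
```

```bash
python3 - <<'E'
from h import *
for c in ('top','scene'):
    im=cam(c);P,m=cloud(im);save(im,c+'3.png')
    ana(P,m,0.143,0.16,(0.5,0.63,-0.15,0.17))
    ana(P,m,0.189,0.203,(0.35,0.46,0.17,0.27))
    for q in ('stud0','rail_tab'):
        r=imaging.pinpoint(c,q); print(q,[(round(k['p'],2),np.round(w(im,k['location']),4).tolist()) for k in r[:3]])
    im2=im['frame'];pts=w2px(im,np.array([[0.537,0.077,0.135],[0.555,-0.023,0.135]]));print(pts)
    u,v=pts.mean(0).astype(int);cr=im2[v-40:v+40,u-60:u+60];cv2.imwrite(f'pics/st_{c}.png',cv2.resize(cr[...,::-1],None,fx=6,fy=6,interpolation=2))
E
```

```text
0.143 448 cen [0.558  0.0293] z 0.149 yaw of y-axis 0.1466 ext long [-0.1316 -0.1287  0.1247  0.128 ] thin [-0.0254 -0.0079 -0.0001  0.0089  0.0112]
0.189 109 cen [0.4147 0.218 ] z 0.1941 yaw of y-axis 0.2594 ext long [-0.0493 -0.0478  0.0461  0.0484] thin [-0.0052 -0.0047  0.0001  0.0051  0.0058]
stud0 [(0.95, [0.5511, -0.024, 0.1316]), (0.76, [0.5378, 0.0763, 0.1352]), (0.51, [0.343, 0.2353, 0.0939])]
rail_tab [(0.82, [0.3918, 0.2847, 0.2239])]
[[262.67435777 180.18626119]
 [292.74515316 174.16908719]]
0.143 77 cen [ 0.5641 -0.0091] z 0.1494 yaw of y-axis 0.1526 ext long [-0.089  -0.0869  0.1376  0.1412] thin [-0.0266 -0.0087 -0.0012  0.0115  0.0154]
0.189 55 cen [0.4146 0.2141] z 0.1945 yaw of y-axis 0.2788 ext long [-0.0442 -0.0436  0.0533  0.054 ] thin [-0.0073 -0.0052 -0.0008  0.0063  0.0093]
stud0 [(0.91, [0.5383, 0.0786, 0.1313]), (0.84, [0.5601, -0.022, 0.1357])]
rail_tab [(0.77, [0.3978, 0.2899, 0.2265])]
[[282.41773349 204.23582569]
 [296.2636047  194.17928057]]
```

View pics/st_top.png

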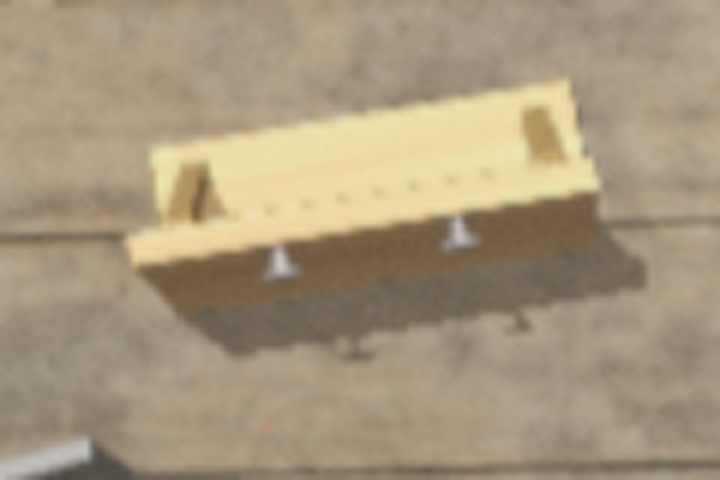

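View pics/st_scene.png

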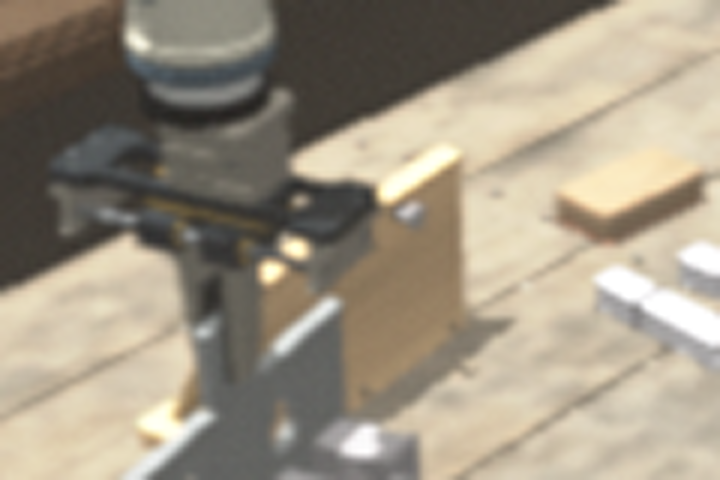

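```bash
python3 - <<'E'
from h import *
plan([0.481,0.014,0.2015],0.15)
E
```

```text
xyz [0.427, 9.473, 0.229] twist [0.007, -0.002, 1.084]
```

```bash
python3 -m crank '{"gripper":[1,1,1,1,1,1,1,1,1,1],"xyz":[[0.05,1,0],[0.1,2.2,0],[0.2,3.5,0],[0.25,4.8,0.1],[0.3,6,0.2],[0.35,7.1,0.23],[0.4,8.1,0.23],[0.43,8.9,0.23],[0.43,9.4,0.23],[0.43,9.47,0.23]],"twist":[[0,0,0.1],[0,0,0.2],[0,0,0.4],[0,0,0.5],[0,0,0.6],[0,0,0.8],[0,0,0.9],[0,0,1.08],[0,0,1.08],[0,0,1.08]]}'
cat > meas.py <<'E'
from h import *
st()
def line(P,m,box,zl,zh):
    k=m&(P[...,2]>zl)&(P[...,2]<zh)&(P[...,0]>box[0])&(P[...,0]<box[1])&(P[...,1]>box[2])&(P[...,1]<box[3])
    Q=P[k][:,:2].astype(np.float32)
    for _ in range(4):
        c=Q.mean(0);V=np.linalg.svd(Q-c,full_matrices=False)[2];a=V[0]*np.sign(V[0,1]);b=np.array([a[1],-a[0]])
        r=(Q-c)@b; mid=(np.percentile(r,3)+np.percentile(r,97))/2; Q2=Q[abs(r-np.median(r))<0.0115]
        if len(Q2)==len(Q):break
        Q=Q2
    t=(Q-c)@a
    print(len(Q),'c',np.round(c,4),'yaw',round(np.arctan2(-a[0],a[1]),4),'x=',round(float(c@[np.cos(.15),np.sin(.15)]),4),'ext',np.round([t.min(),t.max()],4),'thin',np.round(np.percentile(r,[2,98]),4), 'ends y', np.round(Q[:,1].min(),4),np.round(Q[:,1].max(),4))
o=status.get_obs();t=o['tcp_pos'];print('tcp x',t[0]*np.cos(.15)+t[1]*np.sin(.15))
for c in ('wrist','top'):
    im=cam(c);save(im,c+'_m%.1f.png'%o['clock']);P,m=cloud(im)
    print(c,'board');line(P,m,(0.525,0.61,-0.12,0.17),0.1435,0.157)
    print(c,'plate');line(P,m,(t[0]-.04,t[0]+.05,-0.2,0.2),t[2]-.0136-.008,t[2]-.0136+.006)
E
python3 meas.py
```

```text
clock: 9.15
tcp_pos: [0.4815, 0.0126, 0.2014]
tool_rot: [0.997, 0.074, 0.0, 0.001]
force: [-0.2, 0.0, -4.9]
gripper_width: 0.107
t 9.15 tcp [0.4815 0.0126 0.2014] rotvecmat [[0.989, 0.148, 0.001], [0.148, -0.989, -0.001], [0.0, 0.001, -1.0]] F [-0.2  0.  -4.9] g 0.107
tcp x 0.47799035541741375
wrist board
8656 c [0.5501 0.0722] yaw 0.1456 x= 0.5547 ext [-0.1065  0.0859] thin [-0.0081  0.0093] ends y -0.0344 0.1582
wrist plate
4522 c [0.4714 0.0682] yaw 0.1486 x= 0.4763 ext [-0.173   0.0674] thin [-0.0049  0.0049] ends y -0.1032 0.1353
top board
104 c [ 0.5725 -0.0704] yaw 0.1451 x= 0.5556 ext [-0.031  0.031] thin [-0.0081  0.0095] ends y -0.1009 -0.041
top plate
151 c [0.482  0.0016] yaw 0.1503 x= 0.4768 ext [-0.1087  0.1181] thin [-0.0053  0.0054] ends y -0.1053 0.1177
```

```bash
ls pics; python3 - <<'E'
from h import *
im=cam('scene');save(im,'s4.png')
im=cam('wrist')
for q in ('stud0','stud1','rail_seat0'):
    r=imaging.pinpoint('wrist',q); print(q,[(round(k['p'],2),np.round(w(im,k['location']),4).tolist()) for k in r[:3]])
E
```

```text
s2.png
scene0.png
scene3.png
st_scene.png
st_top.png
top0.png
top1.png
top3.png
top_m9.2.png
w2.png
wrist0.png
wrist1.png
wrist_m9.2.png
stud0 [(0.89, [0.5353, 0.0762, 0.1364]), (0.7, [0.549, -0.0182, 0.1347])]
stud1 [(0.89, [0.5353, 0.0762, 0.1364]), (0.7, [0.549, -0.0182, 0.1347])]
rail_seat0 [(0.61, [0.4717, 0.067, 0.1696])]
```

View pics/wrist_m9.2.png

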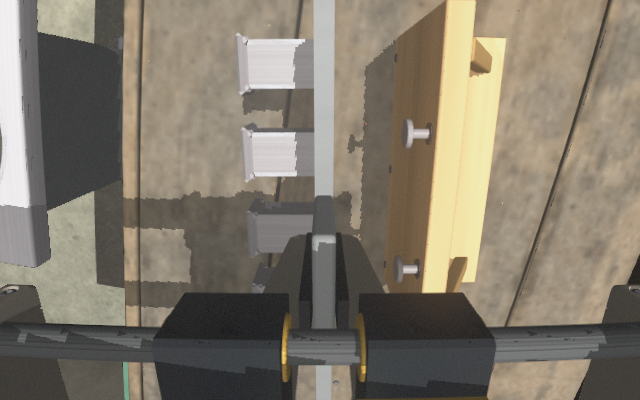

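View pics/top_m9.2.png

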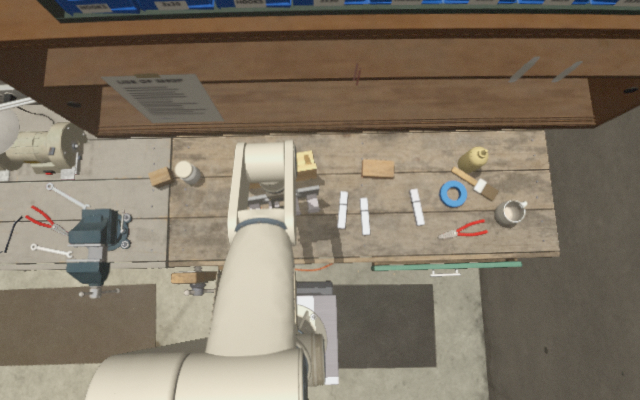

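```bash
python3 -m crank '{"gripper":[1,1,1,1,1],"xyz":[[0.4,-0.12,0],[0.8,-0.12,0],[1.2,-0.12,0],[1.4,-0.12,0],[1.4,-0.12,0]],"twist":[[0,0,0],[0,0,0.03],[0,0,0.03],[0,0,0.03],[0,0,0.03]]}'
python3 meas.py 2>&1 | grep -A1 -v top
python3 - <<'E'
import cv2,glob,os
f=max(glob.glob('pics/wrist_m*'),key=os.path.getmtime);print(f)
a=cv2.imread(f);cv2.imwrite('pics/crop5.png',cv2.resize(a[0:320,220:520],None,fx=1.8,fy=1.8,interpolation=2))
E
```

```text
clock: 10.0
tcp_pos: [0.523, 0.0249, 0.2013]
tool_rot: [0.997, 0.074, 0.0, 0.0]
force: [0.0, -0.2, -5.5]
gripper_width: 0.107
t 10.0 tcp [0.523  0.0249 0.2013] rotvecmat [[0.989, 0.148, 0.0], [0.148, -0.989, -0.001], [0.0, 0.001, -1.0]] F [ 0.  -0.2 -5.5] g 0.107
tcp x 0.520828546323362
wrist board
7638 c [0.5498 0.0818] yaw 0.1572 x= 0.5558 ext [-0.1093  0.0774] thin [-0.0088  0.0087] ends y -0.0249 0.1595
wrist plate
4528 c [0.5128 0.0804] yaw 0.1488 x= 0.5191 ext [-0.173   0.0677] thin [-0.0049  0.0049] ends y -0.0912 0.1478
top board
226 c [0.561  0.0076] yaw 0.1409 x= 0.5558 ext [-0.1097  0.1311] thin [-0.008   0.0088] ends y -0.1009 0.1366
top plate
161 c [0.5221 0.0174] yaw 0.1471 x= 0.5189 ext [-0.1124  0.1143] thin [-0.0047  0.0056] ends y -0.0935 0.13
pics/wrist_m10.0.png
```

View pics/crop5.png

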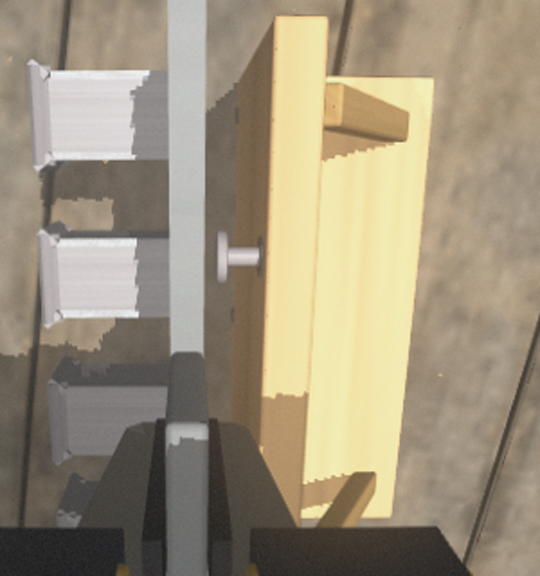

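```bash
python3 - <<'E'
from h import *
im=cam('wrist');P,m=cloud(im)
ex=np.array([.9894,.1455,0]);ey=np.array([-.1455,.9894,0])
k=m&(P[...,2]>.12)&(P[...,2]<.147)&(P@ex>.515)&(P@ex<.5405)&(P@ey>-.04)&(P@ey<.04)
k[:, :330]=False
Q=P[k];x=Q@ex;y=Q@ey
print(len(Q),np.percentile(x,[0,5,50,95,100]),np.percentile(y,[0,5,50,95,100]),Q[:,2].max())
h=x<x.min()+.004
print('head',np.percentile(y[h],[0,2,50,98,100]),Q[h][:,2].max())
E
```

```text
292 [0.53001002 0.53011966 0.53279594 0.53925865 0.54044169] [-0.01117072 -0.008837   -0.00072585  0.00661966  0.00815903] 0.1452775691348542
head [-0.01117072 -0.01072701 -0.00064037  0.00762693  0.00815903] 0.1452775691348542
```

```bash
python3 -m crank '{"gripper":[1,1,1,1,1,1,1,1],"xyz":[[0,0.05,0],[0.1,0.05,0],[0.2,0.05,0],[0.35,0.05,0],[0.5,0.05,0],[0.6,0.05,0],[0.7,0.05,0],[0.7,0.05,0]],"twist":[[0,0,0],[0,0,0],[0,0,0],[0,0,0],[0,0,0],[0,0,0],[0,0,0],[0,0,0]]}'
python3 meas.py 2>&1 | grep -A1 -v top
python3 - <<'E'
import cv2,glob,os
f=max(glob.glob('pics/wrist_m*'),key=os.path.getmtime);print(f)
a=cv2.imread(f);cv2.imwrite('pics/crop6.png',cv2.resize(a[0:320,220:520],None,fx=1.8,fy=1.8,interpolation=2))
E
```

```text
clock: 10.95
tcp_pos: [0.5428, 0.0263, 0.2011]
tool_rot: [0.997, 0.074, -0.0, 0.0]
force: [-0.2, 0.8, -4.4]
gripper_width: 0.11
t 10.95 tcp [0.5428 0.0263 0.2011] rotvecmat [[0.989, 0.148, -0.001], [0.148, -0.989, -0.001], [-0.001, 0.0, -1.0]] F [-0.2  0.8 -4.4] g 0.11
tcp x 0.5406547100332615
wrist board
6786 c [0.5488 0.0889] yaw 0.1439 x= 0.5559 ext [-0.1897  0.0699] thin [-0.0086  0.0087] ends y -0.0986 0.159
wrist plate
4530 c [0.5326 0.0819] yaw 0.1485 x= 0.5389 ext [-0.173   0.0674] thin [-0.0049  0.0049] ends y -0.0894 0.1493
top board
150 c [0.5648 0.0087] yaw 0.1388 x= 0.5598 ext [-0.1103  0.1325] thin [-0.0066  0.006 ] ends y -0.1009 0.1401
top plate
131 c [ 0.5468 -0.0045] yaw 0.1313 x= 0.54 ext [-0.0908  0.1382] thin [-0.0053  0.0058] ends y -0.094 0.1329
pics/wrist_m10.9.png
```

View pics/crop6.png

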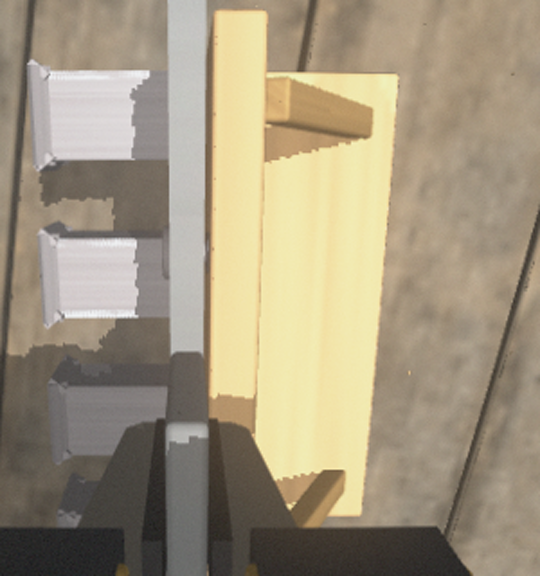

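```bash
python3 -m crank '{"gripper":[1,1,1,1,1,1,1,1,1],"xyz":[[0.05,0,0],[0.05,0,0.1],[0.05,0,0.25],[0.05,0,0.4],[0.05,0,0.55],[0.05,0,0.7],[0.05,0,0.85],[0.05,0,1.0],[0.05,0,1.0]],"twist":[[0,0,0],[0,0,0],[0,0,0],[0,0,0],[0,0,0],[0,0,0],[0,0,0],[0,0,0],[0,0,0]]}'
python3 meas.py 2>&1 | grep -A1 -v top
```

```text
clock: 11.95
tcp_pos: [0.5433, 0.0264, 0.1703]
tool_rot: [0.997, 0.074, -0.001, 0.0]
force: [0.1, -0.5, -5.3]
gripper_width: 0.106
t 11.95 tcp [0.5433 0.0264 0.1703] rotvecmat [[0.989, 0.148, -0.002], [0.148, -0.989, -0.001], [-0.002, 0.0, -1.0]] F [ 0.1 -0.5 -5.3] g 0.106
tcp x 0.5411521085247326
wrist board
8823 c [0.5493 0.0789] yaw 0.1164 x= 0.5549 ext [-0.1748  0.0754] thin [-0.0101  0.0092] ends y -0.095 0.1547
wrist plate
6921 c [0.5456 0.0799] yaw 0.1374 x= 0.5514 ext [-0.1742  0.0734] thin [-0.0108  0.0096] ends y -0.0928 0.1538
top board
197 c [ 0.5628 -0.0061] yaw 0.1089 x= 0.5556 ext [-0.0958  0.1406] thin [-0.0106  0.0089] ends y -0.1008 0.1335
top plate
144 c [ 0.5576 -0.0197] yaw 0.0639 x= 0.5484 ext [-0.0818  0.15  ] thin [-0.0084  0.011 ] ends y -0.1007 0.1298
```

```bash
python3 -m crank '{"gripper":[1,1,1,1],"xyz":[[0,0,0.08],[0,0,0.15],[0,0,0.2],[0,0,0.2]],"twist":[[0,0,0],[0,0,0],[0,0,0],[0,0,0]]}'
python3 - <<'E'
from h import *
for c in ('wrist','scene'):
    im=cam(c);save(im,c+'7.png')
E
```

```text
clock: 12.45
tcp_pos: [0.5444, 0.027, 0.1674]
tool_rot: [0.997, 0.074, 0.0, -0.0]
force: [-6.9, 3.2, 18.4]
gripper_width: 0.11
```

View pics/wrist7.png

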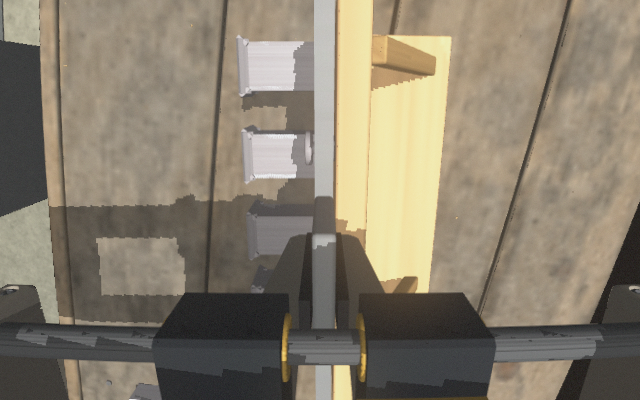

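```bash
python3 -m crank '{"gripper":[0,0,0,0,0,0,0,0,0,0],"xyz":[[0,0,0],[0,0,0],[0,0,0],[0,0,0],[0,0,-0.5],[0,0,-1.2],[0,0,-2.5],[0,0,-4],[0,0,-5],[0,0,-5]],"twist":[[0,0,0],[0,0,0],[0,0,0],[0,0,0],[0,0,0],[0,0,0],[0,0,0],[0,0,0],[0,0,0],[0,0,0]]}'
python3 - <<'E'
from h import *
im=cam('wrist');save(im,'wrist8.png');P,m=cloud(im)
print('plate');ana(P,m,0.148,0.163,(0.5,0.553,-0.1,0.16))
ana(P,m,0.2,0.215,(0.5,0.57,-0.1,0.16))
for q in ('rail_seat0','stud0','sleeve0_mouth','sleeve1_mouth','sleeve2_mouth','sleeve3_mouth'):
    r=imaging.pinpoint('wrist',q); print(q,[(round(k['p'],2),np.round(w(im,k['location']),4).tolist()) for k in r[:3]])
E
```

```text
clock: 13.55
tcp_pos: [0.5465, 0.027, 0.322]
tool_rot: [0.997, 0.074, 0.004, 0.0]
force: [0.0, -0.3, -0.4]
gripper_width: 0.951
plate
0.148 3257 cen [0.5403 0.0946] z 0.1512 yaw of y-axis 0.0857 ext long [-0.1673 -0.1473  0.0614  0.0634] thin [-0.0161 -0.0124  0.0005  0.0118  0.0151]
0.2 698 cen [0.541  0.0307] z 0.2082 yaw of y-axis 0.1432 ext long [-0.0259 -0.0254  0.0236  0.0239] thin [-0.0047 -0.0046  0.0004  0.0045  0.0047]
rail_seat0 [(0.79, [0.5371, 0.0774, 0.1344]), (0.6, [0.5357, 0.0785, 0.1356]), (0.56, [0.5466, -0.0214, 0.1337])]
stud0 [(0.92, [0.5473, -0.0197, 0.133]), (0.69, [0.5358, 0.0728, 0.1352])]
sleeve0_mouth [(0.68, [0.4681, 0.1162, 0.0523])]
sleeve1_mouth [(0.89, [0.4802, 0.0541, 0.0543])]
sleeve2_mouth [(0.88, [0.4872, -0.011, 0.0531]), (0.68, [0.5486, -0.0199, 0.1328])]
sleeve3_mouth [(0.73, [0.4976, -0.078, 0.0564])]
```

View pics/wrist8.png

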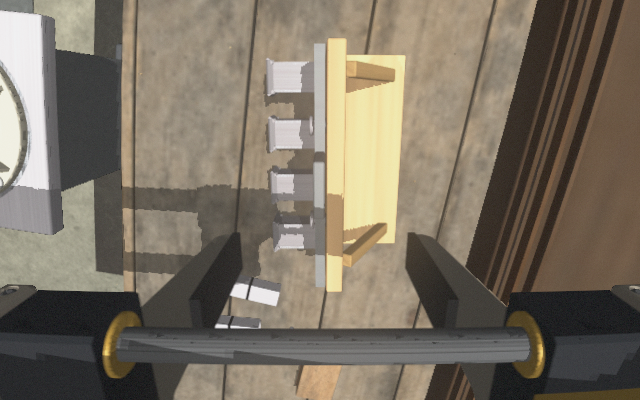

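```bash
python3 - <<'E'
from h import *
plan([0.42,-0.21,0.28],1.5)
o=status.get_obs();print(o['joint_positions'])
im=cam('top');save(im,'top9.png')
P,m=cloud(im)
for b in ((0.38,0.53,-0.225,-0.15),(0.33,0.52,-0.3,-0.235),(0.37,0.53,-0.5,-0.42)):
    ana(P,m,0.017,0.035,b)
for q in ['tube0_mark','tube3_mark','tube2_mark','tube0_mid']:
    r=imaging.pinpoint('top',q); print(q,[(round(k['p'],2),np.round(w(im,k['location']),4).tolist()) for k in r[:5]])
cv2.imwrite('pics/t9c.png',cv2.resize(im['frame'][160:260,310:470][...,::-1],None,fx=5,fy=5,interpolation=2))
E
```

```text
xyz [-5.239, 7.204, 1.206] twist [-0.014, 0.011, -12.91]
[ 4.65768728e-02  1.43455024e-01  1.68145485e+00  2.24101019e-04
  1.31840656e+00 -1.01502805e-01]
0.017 244 cen [ 0.4492 -0.1924] z 0.024 yaw of y-axis 1.449 ext long [-0.0635 -0.0631  0.0607  0.0631] thin [-0.0128 -0.0113  0.      0.0114  0.0125]
0.017 255 cen [ 0.4236 -0.271 ] z 0.0241 yaw of y-axis -1.541 ext long [-0.0617 -0.0614  0.0619  0.0643] thin [-0.0131 -0.0117  0.0004  0.0113  0.0133]
0.017 239 cen [ 0.4542 -0.4591] z 0.024 yaw of y-axis -1.441 ext long [-0.0643 -0.0628  0.0601  0.061 ] thin [-0.0125 -0.0106 -0.0002  0.0114  0.0136]
tube0_mark [(0.61, [0.4437, -0.2676, 0.0099])]
tube3_mark [(0.71, [0.4711, -0.4571, 0.0155]), (0.29, [0.5961, -0.3266, 0.0178])]
tube2_mark [(0.7, [0.4687, -0.1929, 0.0117])]
tube0_mid [(0.77, [0.4227, -0.2685, 0.0105])]
```

View pics/t9c.png

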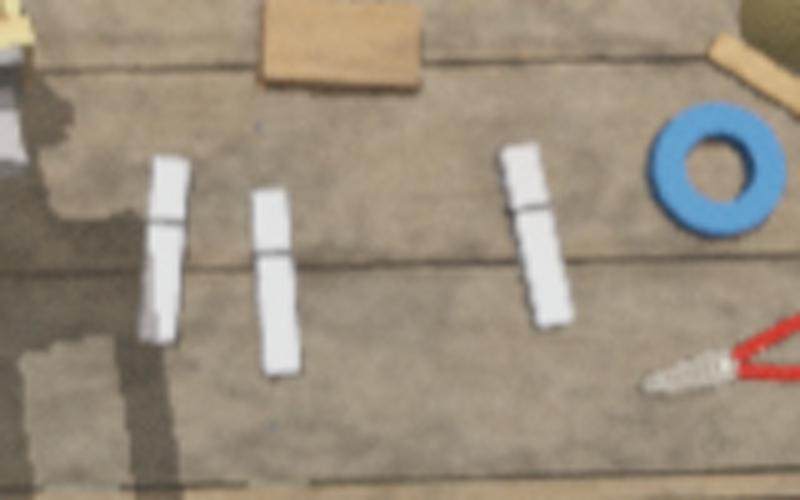

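```bash
python3 -m crank '{"gripper":[0,0,0,0,0.3,0.45,0.45,0.45,0.45,0.45],"xyz":[[-5.2,7.2,0],[-5.2,7.2,0],[-5.2,7.2,0],[-5.2,7.2,0],[-5.2,7.2,1],[-5.2,7.2,2],[-5.2,7.2,3],[-5.2,7.2,4],[-5.2,7.2,5],[-5.2,7.2,5]],"twist":[[0,0,-12.4],[0,0,-12.4],[0,0,-12.4],[0,0,-12.4],[0,0,-12.4],[0,0,-12.4],[0,0,-12.4],[0,0,-12.4],[0,0,-12.4],[0,0,-12.4]]}'
cat > tubes.py <<'E'
from h import *
import sys
o=st()
c=sys.argv[1]
im=cam(c);save(im,'%s_t%.1f.png'%(c,o['clock']));P,m=cloud(im)
k=m&(P[...,2]>.015)&(P[...,2]<.032)&(P[...,0]<.56)&(P[...,0]>.3)&(P[...,1]<-.1)
hsv=cv2.cvtColor(im['frame'],cv2.COLOR_RGB2HSV)
k&=(hsv[...,1]<60)
n,l,s,ce=cv2.connectedComponentsWithStats(k.astype(np.uint8))
for i in range(1,n):
    if s[i,4]<100: continue
    Q=P[l==i][:,:2].astype(np.float32);(cx,cy),(w_,h_),an=cv2.minAreaRect(Q*1000)
    V=np.linalg.svd(Q-Q.mean(0),full_matrices=False)[2][0];V=V*np.sign(V[0])
    print('px',ce[i].round(),'n',s[i,4],'cen',round(cx/1000,4),round(cy/1000,4),'size',round(w_),round(h_),'heading',round(np.arctan2(V[1],V[0]),4))
E
python3 tubes.py wrist; ls -t pics|head -1
```

```text
clock: 15.15
tcp_pos: [0.4193, -0.2087, 0.1639]
tool_rot: [0.749, 0.663, -0.001, -0.003]
force: [-0.2, -0.1, 0.4]
gripper_width: 0.55
t 15.15 tcp [ 0.4193 -0.2087  0.1639] rotvecmat [[0.121, 0.993, -0.006], [0.993, -0.121, 0.003], [0.002, -0.006, -1.0]] F [-0.2 -0.1  0.4] g 0.55
px [256. 184.] n 3352 cen 0.4212 -0.2691 size 129 26 heading 0.0753
px [345. 208.] n 3629 cen 0.446 -0.1903 size 25 131 heading -0.1135
px [ 74. 240.] n 3514 cen 0.4482 -0.4583 size 126 28 heading 0.139
wrist_t15.2.png
```

```bash
python3 - <<'E'
from h import *
plan([0.4252,-0.1888,0.004],1.453)
E
```

```text
xyz [0.685, 0.082, 5.4] twist [-0.031, -0.014, -0.065]
```

View pics/wrist_t15.2.png

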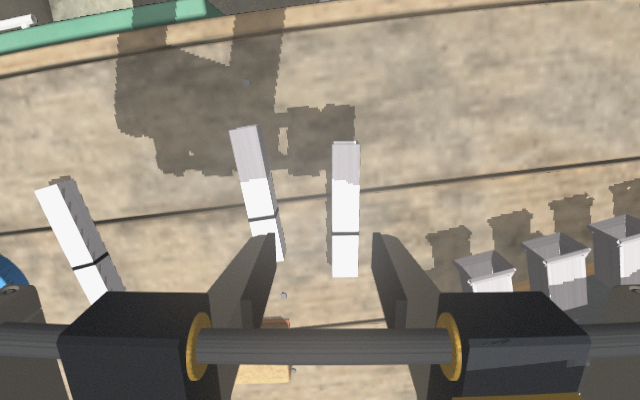

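```bash
python3 -m crank '{"gripper":[0.45,0.45,0.45,0.45,0.45,0.45,0.45,0.45],"xyz":[[0.68,0.08,0],[0.68,0.08,1],[0.68,0.08,2],[0.68,0.08,3],[0.68,0.08,4],[0.68,0.08,4.9],[0.68,0.08,5.3],[0.68,0.08,5.4]],"twist":[[0,0,-0.06],[0,0,-0.06],[0,0,-0.06],[0,0,-0.06],[0,0,-0.06],[0,0,-0.06],[0,0,-0.06],[0,0,-0.06]]}'
python3 tubes.py wrist
```

```text
clock: 16.0
tcp_pos: [0.4256, -0.189, 0.0041]
tool_rot: [0.748, 0.663, -0.001, -0.002]
force: [0.2, 0.0, -0.3]
gripper_width: 0.548
t 16.0 tcp [ 0.4256 -0.189   0.0041] rotvecmat [[0.12, 0.993, -0.003], [0.993, -0.12, 0.002], [0.002, -0.004, -1.0]] F [ 0.2  0.  -0.3] g 0.548
px [142. 219.] n 9040 cen 0.3947 -0.2699 size 78 27 heading 0.0509
px [324. 252.] n 7945 cen 0.4189 -0.1874 size 25 77 heading -0.1138
px [260. 256.] n 650 cen 0.4169 -0.2151 size 24 13 heading 0.4553
px [387. 256.] n 657 cen 0.4238 -0.1603 size 12 24 heading -0.6681
px [324. 382.] n 1648 cen 0.4905 -0.1957 size 25 25 heading 1.4288
```

```bash
python3 -m crank '{"gripper":[1,1,1,1,1,1,1,1,1,1],"xyz":[[0,0,0],[0,0,0],[0,0,0],[0,0,0],[0,0,0],[0,0,0],[0,0,-0.5],[0,0,-1.3],[0,0,-2],[0,0,-2]],"twist":[[0,0,0],[0,0,0],[0,0,0],[0,0,0],[0,0,0],[0,0,0],[0,0,0],[0,0,0],[0,0,0],[0,0,0]]}'
cat > hand.py <<'E'
from h import *
o=st();im=cam('wrist');save(im,'hand_%.1f.png'%o['clock']);P,m=cloud(im)
T=R.from_quat(o['tool_rot']);L=T.inv().apply((P-np.array(o['tcp_pos'])).reshape(-1,3)).reshape(P.shape)
hsv=cv2.cvtColor(im['frame'],cv2.COLOR_RGB2HSV)
# tool frame: x jaw, y ahead, z down ; top face of tube
k=m&(abs(L[...,0])<.035)&(abs(L[...,1])<.12)&(L[...,2]>-.04)&(L[...,2]<.03)&(hsv[...,1]<50)&(hsv[...,2]>90)
n,l,s,ce=cv2.connectedComponentsWithStats(k.astype(np.uint8))
for i in range(1,n):
    if s[i,4]<150: continue
    Q=L[l==i]
    print('px',ce[i].round(),'n',s[i,4],'x',np.round(np.percentile(Q[:,0],[1,99]),4),'y',np.round(np.percentile(Q[:,1],[1,99]),4),'z',np.round(np.percentile(Q[:,2],[2,50,98]),4),
     'slope dx/dy',np.round(np.polyfit(Q[:,1],Q[:,0],1)[0],3),'dz/dy',np.round(np.polyfit(Q[:,1],Q[:,2],1)[0],3))
E
python3 hand.py;ls -t pics|head -1
```

```text
clock: 17.05
tcp_pos: [0.4276, -0.19, 0.0667]
tool_rot: [0.748, 0.663, 0.0, 0.0]
force: [0.4, 0.4, -1.2]
gripper_width: 0.269
t 17.05 tcp [ 0.4276 -0.19    0.0667] rotvecmat [[0.12, 0.993, 0.001], [0.993, -0.12, -0.0], [0.0, 0.001, -1.0]] F [ 0.4  0.4 -1.2] g 0.269
px [327. 247.] n 9244 x [-0.0115  0.0259] y [-0.0455  0.0302] z [-0.0337 -0.019   0.0041] slope dx/dy 0.004 dz/dy -0.079
px [276. 254.] n 746 x [-0.0265 -0.0157] y [-0.0129 -0.0111] z [-0.0395 -0.0253 -0.0014] slope dx/dy 0.227 dz/dy 20.912
px [324. 382.] n 1629 x [-0.0114  0.0131] y [0.0543 0.0779] z [-0.0204 -0.0193 -0.0182] slope dx/dy -0.001 dz/dy 0.005
hand_17.1.png
```

View pics/hand_17.1.png

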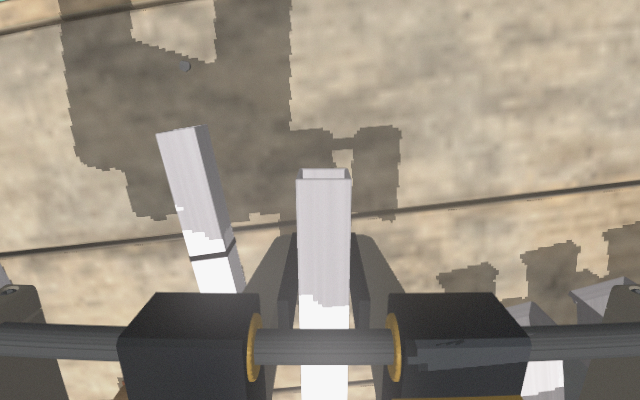

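```bash
python3 - <<'E'
from h import *
plan([0.3866,-0.0912,0.047],1.714)
E
```

```text
xyz [3.097, -1.725, 0.617] twist [-0.001, -0.005, -2.514]
```

```bash
python3 -m crank '{"gripper":[1,1,1,1,1,1,1],"xyz":[[0.3,-1.2,0],[1.2,-1.72,0.2],[2.3,-1.72,0.4],[3.1,-1.72,0.62],[3.1,-1.72,0.62],[3.1,-1.72,0.62],[3.1,-1.72,0.62]],"twist":[[0,0,0],[0,0,-1],[0,0,-2],[0,0,-2.5],[0,0,-2.5],[0,0,-2.5],[0,0,-2.5]]}'
python3 hand.py
python3 - <<'E'
from h import *
plan([0.3866,-0.0912,0.047],1.714)
im=cam('scene');save(im,'s10.png')
u,v=w2px(im,[[.45,-.08,.05]])[0].astype(int)
cv2.imwrite('pics/s10c.png',cv2.resize(im['frame'][v-50:v+50,u-70:u+70][...,::-1],None,fx=5,fy=5,interpolation=2))
im=cam('wrist')
for q in ('sleeve3_mouth','sleeve2_mouth'):
    r=imaging.pinpoint('wrist',q); print(q,[(round(k['p'],2),np.round(w(im,k['location']),4).tolist()) for k in r[:3]])
E
ls -t pics/hand*|head -1
```

```text
clock: 17.8
tcp_pos: [0.3868, -0.0917, 0.0467]
tool_rot: [0.656, 0.755, 0.0, -0.0]
force: [0.5, -0.4, -0.6]
gripper_width: 0.269
t 17.8 tcp [ 0.3868 -0.0917  0.0467] rotvecmat [[-0.14, 0.99, -0.0], [0.99, 0.14, 0.0], [0.0, -0.0, -1.0]] F [ 0.5 -0.4 -0.6] g 0.269
px [324. 248.] n 10063 x [-0.0237  0.0263] y [-0.0452  0.0302] z [-0.0367 -0.0191  0.0041] slope dx/dy 0.005 dz/dy -0.081
px [324. 382.] n 1631 x [-0.0108  0.0137] y [0.0544 0.0783] z [-0.0204 -0.0192 -0.0182] slope dx/dy -0.006 dz/dy 0.006
xyz [0.021, -0.005, -0.006] twist [-0.0, -0.004, -0.025]
sleeve3_mouth []
sleeve2_mouth []
pics/hand_17.8.png
```

View pics/s10c.png

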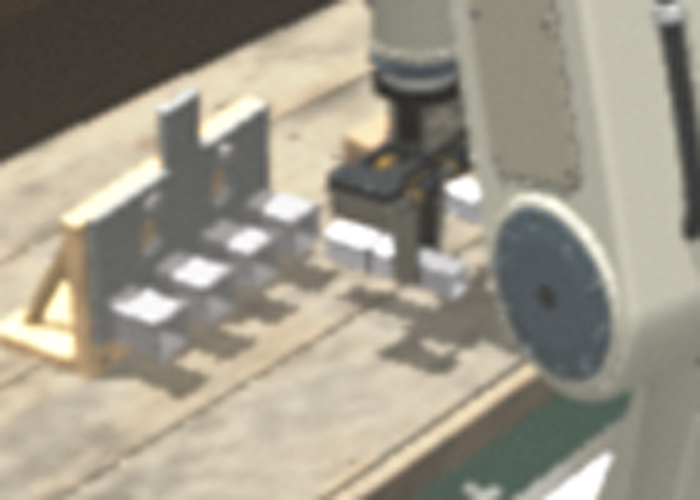

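```bash
python3 - <<'E'
from h import *
ex=np.array([.9898,.1425,0]);ey=np.array([-.1425,.9898,0])
for c in ('top','scene','wrist'):
    im=cam(c);P,m=cloud(im)
    x=P@ex;y=P@ey;z=P[...,2]
    hs=cv2.cvtColor(im['frame'],cv2.COLOR_RGB2HSV)[...,1]
    print(c)
    t=np.array(status.get_obs()['tcp_pos'])
    for nm,yc in (('s0',.0485),('s1',-.0165),('s2',-.0815),('s3',-.1465)):
        k=m&(abs(y-yc)<.03)&(x>.45)&(x<.52)&(z>.06)&(z<.09)
        if k.sum()>8: print(nm,k.sum(),'y',np.round(np.percentile(y[k],[2,98]),4),'mid',np.round(np.percentile(y[k],[2,98]).mean()-yc,4),'x',np.round(np.percentile(x[k],[0,2,98]),4),'z',np.round(np.percentile(z[k],[50,98]),4))
    k=m&(abs(y-t@ey)<.03)&(x>t@ex+.048)&(x<t@ex+.1)&(z>.045)&(z<.085)
    if k.sum()>8: print('tube',k.sum(),'y',np.round(np.percentile(y[k],[2,98]),4),np.percentile(y[k],[2,98]).mean(),'x',np.round(np.percentile(x[k],[2,98,100]),4),'z',np.round(np.percentile(z[k],[50,98]),4))
    print('tcp',t@ex,t@ey)
E
```

```text
top
s0 113 y [0.0291 0.0642] mid -0.0019 x [0.4813 0.4817 0.5187] z [0.0726 0.0767]
s1 109 y [-0.0347 -0.0016] mid -0.0016 x [0.4812 0.4822 0.5191] z [0.0714 0.0789]
s2 92 y [-0.0986 -0.0653] mid -0.0005 x [0.4817 0.4827 0.519 ] z [0.0715 0.0766]
s3 103 y [-0.1646 -0.1321] mid -0.0018 x [0.4821 0.4825 0.5197] z [0.0708 0.0771]
tcp 0.3698512451745793 -0.14578173508483758
scene
s0 57 y [0.0322 0.0716] mid 0.0034 x [0.4832 0.4851 0.5189] z [0.0711 0.0772]
s1 56 y [-0.0347  0.0092] mid 0.0038 x [0.4809 0.4829 0.5172] z [0.0721 0.0776]
s2 53 y [-0.0964 -0.0551] mid 0.0057 x [0.4833 0.4841 0.5164] z [0.0702 0.0787]
s3 60 y [-0.1661 -0.1235] mid 0.0017 x [0.4511 0.4532 0.5175] z [0.0696 0.0792]
tube 63 y [-0.151 -0.127] -0.1389700999559309 x [0.4189 0.4576 0.4591] z [0.0639 0.0726]
tcp 0.36980380118504685 -0.1456900225510639
wrist
tube 1626 y [-0.1564 -0.1324] -0.1444094825613066 x [0.4248 0.4478 0.4489] z [0.0662 0.0673]
tcp 0.36986072853094826 -0.14559792497237967
```

```bash
python3 -m crank '{"gripper":[1,1,1,1,1,1,1],"xyz":[[-0.07,0.2,0],[-0.07,0.4,0],[-0.07,0.65,0],[-0.07,0.9,0],[-0.07,1.1,0],[-0.07,1.3,0],[-0.07,1.3,0]],"twist":[[0,0,0],[0,0,0],[0,0,0],[0,0,0],[0,0,0],[0,0,0],[0,0,0]]}'
python3 hand.py
```

```text
clock: 18.9
tcp_pos: [0.4268, -0.0879, 0.047]
tool_rot: [0.655, 0.755, 0.0, 0.0]
force: [-0.8, 0.3, -1.4]
gripper_width: 0.266
t 18.9 tcp [ 0.4268 -0.0879  0.047 ] rotvecmat [[-0.141, 0.99, 0.001], [0.99, 0.141, 0.0], [0.0, 0.001, -1.0]] F [-0.8  0.3 -1.4] g 0.266
px [324. 247.] n 8629 x [-0.0111  0.0137] y [-0.0453  0.0304] z [-0.0205 -0.019   0.0042] slope dx/dy 0.005 dz/dy -0.084
px [276. 254.] n 737 x [-0.0259 -0.0152] y [-0.0126 -0.0109] z [-0.0396 -0.0253 -0.0011] slope dx/dy 0.227 dz/dy 21.612
px [371. 254.] n 746 x [0.0176 0.0284] y [-0.0126 -0.0108] z [-0.0394 -0.0252 -0.001 ] slope dx/dy -0.292 dz/dy 21.276
px [325. 382.] n 2657 x [-0.0188  0.0227] y [0.0547 0.082 ] z [-0.026  -0.019   0.0001] slope dx/dy 0.079 dz/dy 0.353
```

```bash
python3 -m crank '{"gripper":[1,1,1,1,1,1,1],"xyz":[[0,0.2,0],[0,0.4,0],[0,0.6,0],[0,0.8,0],[0,0.95,0],[0,1.05,0],[0,1.05,0]],"twist":[[0,0,0],[0,0,0],[0,0,0],[0,0,0],[0,0,0],[0,0,0],[0,0,0]]}'
python3 hand.py
python3 - <<'E'
from h import *
im=cam('scene');save(im,'s11.png')
u,v=w2px(im,[[.45,-.03,.05]])[0].astype(int)
cv2.imwrite('pics/s11c.png',cv2.resize(im['frame'][v-50:v+50,u-70:u+70][...,::-1],None,fx=5,fy=5,interpolation=2))
E
ls -t pics/hand*|head -1
```

```text
clock: 19.65
tcp_pos: [0.4576, -0.0834, 0.0469]
tool_rot: [0.655, 0.755, 0.0, -0.0]
force: [0.1, -0.1, -0.9]
gripper_width: 0.271
t 19.65 tcp [ 0.4576 -0.0834  0.0469] rotvecmat [[-0.141, 0.99, 0.0], [0.99, 0.141, 0.0], [0.0, 0.0, -1.0]] F [ 0.1 -0.1 -0.9] g 0.271
px [323. 249.] n 10193 x [-0.0236  0.0263] y [-0.0452  0.0429] z [-0.0365 -0.019   0.0045] slope dx/dy 0.003 dz/dy -0.022
px [328. 383.] n 2763 x [-0.0219  0.0323] y [0.0501 0.0972] z [-0.0254 -0.0242  0.0116] slope dx/dy 0.291 dz/dy 0.704
pics/hand_19.6.png
```

View pics/s11c.png

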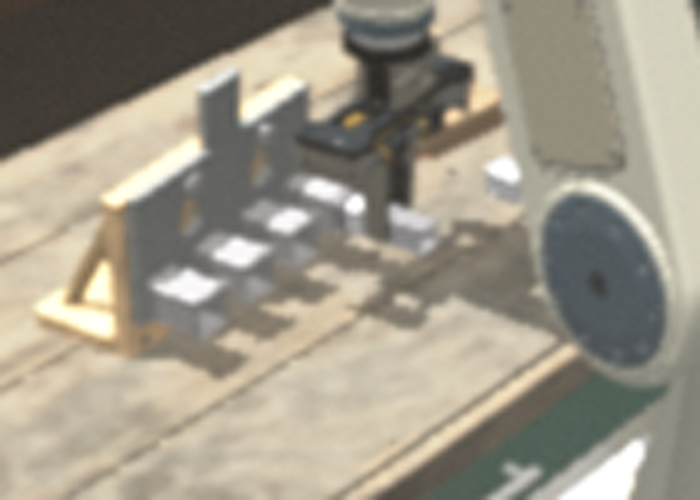

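```bash
python3 -m crank '{"gripper":[0.5,0.5,0.5,0.5,0.5,0.5,0.5,0.5,0.5,0.5],"xyz":[[0,0,0],[0,0,0],[0,0,0],[0,0,0],[0,0,-0.5],[0,0,-1.5],[0,-0.5,-3],[0,-1.5,-4],[0,-2,-4.5],[0,-2,-4.5]],"twist":[[0,0,0],[0,0,0],[0,0,0],[0,0,0],[0,0,0],[0,0,0],[0,0,0],[0,0,0],[0,0,0],[0,0,0]]}'
python3 tubes.py wrist
python3 - <<'E'
from h import *
im=cam('wrist');save(im,'w12.png')
for q in ('tube0_mark','tube1_mark','tube2_mark','tube3_mark','sleeve3_mouth','sleeve0_mouth','sleeve1_mouth'):
    r=imaging.pinpoint('wrist',q); print(q,[(round(k['p'],2),np.round(w(im,k['location']),4).tolist()) for k in r[:3]])
E
```

```text
clock: 20.75
tcp_pos: [0.3973, -0.0923, 0.1837]
tool_rot: [0.656, 0.755, 0.001, 0.001]
force: [0.6, 0.6, -0.8]
gripper_width: 0.499
t 20.75 tcp [ 0.3973 -0.0923  0.1837] rotvecmat [[-0.141, 0.99, 0.003], [0.99, 0.141, -0.0], [-0.001, 0.003, -1.0]] F [ 0.6  0.6 -0.8] g 0.499
px [142. 176.] n 3677 cen 0.4215 -0.2685 size 131 27 heading 0.0367
tube0_mark [(0.75, [0.4373, -0.2657, 0.0126])]
tube1_mark []
tube2_mark [(0.56, [0.4937, -0.0732, 0.052])]
tube3_mark []
sleeve3_mouth [(0.74, [0.4974, -0.077, 0.0555])]
sleeve0_mouth [(0.86, [0.4675, 0.117, 0.0509])]
sleeve1_mouth [(0.95, [0.4852, 0.0549, 0.0549])]
```

View pics/w12.png

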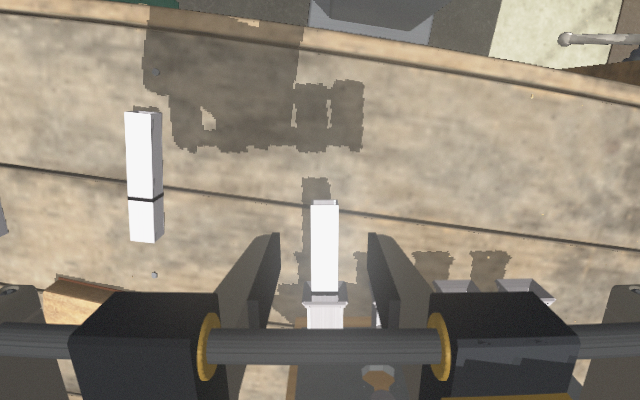

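```bash
cat > ins.py <<'E'
from h import *
import sys
ex=np.array([.9898,.1425,0]);ey=np.array([-.1425,.9898,0])
im=cam('wrist');P,m=cloud(im);x=P@ex;y=P@ey;z=P[...,2]
V=im['frame'].max(2)
for nm,yc in (('s0',.0475),('s1',-.0175),('s2',-.0825),('s3',-.1475)):
    k=m&(abs(y-yc)<.008)&(z>.058)&(z<.0745)&(x>.37)&(x<.475)
    if k.sum()<50: continue
    k2=m&(abs(y-yc)<.02)&(z>.0745)&(z<.09)&(x>.46)
    print(nm,'tube x',np.round(np.percentile(x[k],[0,1,100]),4),'z',np.round(np.median(z[k]),4),'lip x',np.round(np.percentile(x[k2],[0,2]),4) if k2.sum() else None)
    kk=m&(abs(y-yc)<.006)&(z>.058)&(z<.0745)&(x>.44)&(x<.5)
    b=np.arange(.44,.5,.001)
    prof=[(round(a,3),int(V[kk&(x>=a)&(x<a+.001)].mean())) for a in b if (kk&(x>=a)&(x<a+.001)).sum()>2]
    print(prof)
E
python3 ins.py
```

```text
s3 tube x [0.3938 0.3964 0.4749] z 0.061 lip x [0.4803 0.4808]
[(np.float64(0.44), 247), (np.float64(0.441), 247), (np.float64(0.442), 247), (np.float64(0.443), 247), (np.float64(0.444), 247), (np.float64(0.445), 247), (np.float64(0.446), 247), (np.float64(0.447), 247), (np.float64(0.448), 247), (np.float64(0.449), 247), (np.float64(0.45), 247), (np.float64(0.451), 247), (np.float64(0.452), 247), (np.float64(0.453), 247), (np.float64(0.454), 247), (np.float64(0.455), 247), (np.float64(0.456), 247), (np.float64(0.457), 247), (np.float64(0.458), 247), (np.float64(0.459), 247), (np.float64(0.46), 247), (np.float64(0.461), 247), (np.float64(0.462), 247), (np.float64(0.463), 247), (np.float64(0.464), 247), (np.float64(0.465), 247), (np.float64(0.466), 247), (np.float64(0.467), 247), (np.float64(0.468), 247), (np.float64(0.469), 247), (np.float64(0.47), 247), (np.float64(0.471), 247), (np.float64(0.472), 247), (np.float64(0.473), 247), (np.float64(0.474), 231), (np.float64(0.475), 163), (np.float64(0.476), 103), (np.float64(0.477), 103), (np.float64(0.478), 111), (np.float64(0.479), 155), (np.float64(0.48), 190), (np.float64(0.481), 193), (np.float64(0.482), 196), (np.float64(0.483), 204), (np.float64(0.484), 197), (np.float64(0.485), 208), (np.float64(0.486), 213), (np.float64(0.487), 230), (np.float64(0.488), 231), (np.float64(0.489), 234), (np.float64(0.49), 233), (np.float64(0.491), 232), (np.float64(0.492), 233), (np.float64(0.493), 233), (np.float64(0.494), 233), (np.float64(0.495), 233), (np.float64(0.496), 233), (np.float64(0.497), 233), (np.float64(0.498), 232), (np.float64(0.499), 233)]
```

```bash
python3 - <<'E'
from h import *
plan([0.4005,-0.2701,0.004],1.606)
E
```

```text
xyz [-5.902, -0.737, 5.904] twist [-0.013, -0.009, 1.019]
```

```bash
python3 -m crank '{"gripper":[0.45,0.45,0.45,0.45,0.45,0.45,0.45,0.45,0.45],"xyz":[[-1.5,-0.74,0],[-3,-0.74,0],[-4.5,-0.74,0],[-5.9,-0.74,1],[-5.9,-0.74,2],[-5.9,-0.74,3],[-5.9,-0.74,3],[-5.9,-0.74,3],[-5.9,-0.74,3]],"twist":[[0,0,0.2],[0,0,0.5],[0,0,0.8],[0,0,1.02],[0,0,1.02],[0,0,1.02],[0,0,1.02],[0,0,1.02],[0,0,1.02]]}'
python3 tubes.py wrist
python3 - <<'E'
from h import *
plan([0.4005,-0.2701,0.004],1.606)
E
```

```text
clock: 22.15
tcp_pos: [0.4015, -0.2704, 0.0925]
tool_rot: [0.694, 0.72, -0.0, 0.0]
force: [-0.5, 0.4, 1.1]
gripper_width: 0.551
t 22.15 tcp [ 0.4015 -0.2704  0.0925] rotvecmat [[-0.036, 0.999, 0.0], [0.999, 0.036, -0.0], [-0.0, 0.0, -1.0]] F [-0.5  0.4  1.1] g 0.551
px [323. 230.] n 5755 cen 0.4216 -0.269 size 132 26 heading 0.0346
px [ 73. 241.] n 4780 cen 0.4398 -0.4594 size 110 27 heading 0.1227
xyz [0.018, -0.039, 2.955] twist [0.006, 0.006, 0.004]
```

```bash
python3 -m crank '{"gripper":[0.45,0.45,0.45,0.45,1,1,1,1,1,1],"xyz":[[0,0,1],[0,0,2],[0,0,2.8],[0,0,2.95],[0,0,2.95],[0,0,2.95],[0,0,2.95],[0,0,2.95],[0,0,2.95],[0,0,2.95]],"twist":[[0,0,0],[0,0,0],[0,0,0],[0,0,0],[0,0,0],[0,0,0],[0,0,0],[0,0,0],[0,0,0],[0,0,0]]}'
python3 -m crank '{"gripper":[1,1,1,1,1],"xyz":[[0,0,0],[0,0,-0.5],[0,0,-1.3],[0,0,-2],[0,0,-2]],"twist":[[0,0,0],[0,0,0],[0,0,0],[0,0,0],[0,0,0]]}'
python3 hand.py
python3 - <<'E'
from h import *
# s1 axis y'=-0.018 ; preinsert x' = .444-.072
h=np.array([.9898,.1425]);e=np.array([-.1425,.9898])
p=.370*h-.018*e;print(p)
plan([p[0],p[1],0.047],1.714)
E
```

```text
clock: 23.2
tcp_pos: [0.4025, -0.2711, 0.0054]
tool_rot: [0.694, 0.72, 0.0, 0.001]
force: [-0.8, 1.5, 8.6]
gripper_width: 0.272
clock: 23.7
tcp_pos: [0.4039, -0.2721, 0.0679]
tool_rot: [0.694, 0.72, 0.001, 0.004]
force: [-0.0, 0.8, -0.6]
gripper_width: 0.27
t 23.7 tcp [ 0.4039 -0.2721  0.0679] rotvecmat [[-0.036, 0.999, 0.006], [0.999, 0.036, -0.004], [-0.005, 0.006, -1.0]] F [-0.   0.8 -0.6] g 0.27
px [327. 246.] n 9352 x [-0.0111  0.0261] y [-0.0463  0.0306] z [-0.0335 -0.0189  0.0042] slope dx/dy 0.002 dz/dy -0.074
px [276. 253.] n 738 x [-0.026  -0.0154] y [-0.0127 -0.011 ] z [-0.0393 -0.0252 -0.0013] slope dx/dy 0.414 dz/dy 21.104
px [323. 382.] n 1628 x [-0.0113  0.0135] y [0.055  0.0788] z [-0.0199 -0.0188 -0.0177] slope dx/dy -0.014 dz/dy 0.006
[0.368791  0.0349086]
xyz [10.254, -0.788, 0.612] twist [0.045, 0.038, -1.027]
```

```bash
python3 -m crank '{"gripper":[1,1,1,1,1,1,1,1,1,1],"xyz":[[0,-0.8,-1.5],[1,-0.8,-3],[2.6,-0.8,-3],[4.2,-0.8,-3],[5.8,-0.8,-3],[7.4,-0.8,-3],[9,-0.8,-3],[10.25,-0.8,-3],[10.25,-0.8,-3],[10.25,-0.8,-3]],"twist":[[0,0,0],[0,0,0],[0,0,-0.3],[0,0,-0.6],[0,0,-0.9],[0,0,-1.03],[0,0,-1.03],[0,0,-1.03],[0,0,-1.03],[0,0,-1.03]]}'
python3 - <<'E'
from h import *
plan([.3688,.0349,0.047],1.714)
E
```

```text
clock: 24.75
tcp_pos: [0.3673, 0.0358, 0.1547]
tool_rot: [0.653, 0.757, -0.0, 0.003]
force: [-0.2, 0.2, -0.6]
gripper_width: 0.27
xyz [-0.02, 0.033, 3.589] twist [0.031, 0.041, 0.033]
```

```bash
python3 -m crank '{"gripper":[1,1,1,1,1,1,1],"xyz":[[0,0,1],[-0.02,0.03,2],[-0.02,0.03,3],[-0.02,0.03,3.4],[-0.02,0.03,3.59],[-0.02,0.03,3.59],[-0.02,0.03,3.59]],"twist":[[0,0,0.03],[0.03,0.04,0.03],[0.03,0.04,0.03],[0.03,0.04,0.03],[0.03,0.04,0.03],[0.03,0.04,0.03],[0.03,0.04,0.03]]}'
python3 hand.py
python3 - <<'E'
from h import *
h=np.array([.9898,.1425]);e=np.array([-.1425,.9898])
p=.408*h-.018*e
plan([p[0],p[1],0.047],1.714)
p=.445*h-.018*e
plan([p[0],p[1],0.047],1.714)
E
```

```text
clock: 25.45
tcp_pos: [0.3691, 0.0344, 0.0473]
tool_rot: [0.655, 0.756, 0.0, 0.0]
force: [0.1, -0.3, -0.4]
gripper_width: 0.272
t 25.45 tcp [0.3691 0.0344 0.0473] rotvecmat [[-0.142, 0.99, 0.001], [0.99, 0.142, -0.0], [-0.0, 0.0, -1.0]] F [ 0.1 -0.3 -0.4] g 0.272
px [324. 247.] n 10189 x [-0.0237  0.0263] y [-0.0462  0.0304] z [-0.037  -0.0189  0.0041] slope dx/dy 0.002 dz/dy -0.078
px [324. 382.] n 1677 x [-0.0113  0.0181] y [0.0549 0.1108] z [-0.0199 -0.0188  0.0116] slope dx/dy 0.071 dz/dy 0.357
xyz [0.016, 1.251, 0.02] twist [0.011, 0.003, -0.004]
xyz [0.016, 2.484, 0.021] twist [0.011, 0.003, -0.004]
```

```bash
python3 -m crank '{"gripper":[1,1,1,1,1,1,1],"xyz":[[0.02,0.2,0],[0.02,0.4,0],[0.02,0.65,0],[0.02,0.9,0],[0.02,1.1,0],[0.02,1.25,0],[0.02,1.25,0]],"twist":[[0,0,0],[0,0,0],[0,0,0],[0,0,0],[0,0,0],[0,0,0],[0,0,0]]}'
python3 - <<'E'
from h import *
h=np.array([.9898,.1425]);e=np.array([-.1425,.9898])
p=.445*h-.018*e
plan([p[0],p[1],0.047],1.714)
E
```

```text
clock: 26.2
tcp_pos: [0.4071, 0.0406, 0.0476]
tool_rot: [0.655, 0.756, 0.001, 0.001]
force: [-0.6, 0.4, -1.0]
gripper_width: 0.27
xyz [-0.005, 1.209, 0.021] twist [0.015, 0.003, -0.003]
```

```bash
python3 -m crank '{"gripper":[1,1,1,1,1,1,1,1],"xyz":[[0,0.2,0],[0,0.4,0],[0,0.6,0],[0,0.8,0],[0,1,0],[0,1.15,0],[0,1.22,0],[0,1.22,0]],"twist":[[0,0,0],[0,0,0],[0,0,0],[0,0,0],[0,0,0],[0,0,0],[0,0,0],[0,0,0]]}'
python3 -c "
from h import *
plan([.445*.9898+.018*.1425,.445*.1425-.018*.9898,.047],1.714)"
```

```text
clock: 27.0
tcp_pos: [0.4436, 0.0458, 0.0476]
tool_rot: [0.655, 0.756, 0.001, 0.001]
force: [0.2, 0.4, -1.6]
gripper_width: 0.269
xyz [-0.004, -0.019, 0.02] twist [0.015, 0.003, -0.003]
```

```bash
python3 -m crank '{"gripper":[0.5,0.5,0.5,0.5,0.5,0.5,0.5,0.5,0.5,0.5],"xyz":[[0,0,0],[0,0,0],[0,0,0],[0,0,0],[0,0,-0.5],[0,0,-1.5],[0,-0.5,-3],[0,-1.5,-4],[0,-2,-4.5],[0,-2,-4.5]],"twist":[[0,0,0],[0,0,0],[0,0,0],[0,0,0],[0,0,0],[0,0,0],[0,0,0],[0,0,0],[0,0,0],[0,0,0]]}'
python3 ins.py | sed 's/np.float64//g'|cut -c1-900
python3 - <<'E'
from h import *
im=cam('wrist');save(im,'w13.png')
E
```

```text
clock: 28.0
tcp_pos: [0.3836, 0.0372, 0.1843]
tool_rot: [0.655, 0.756, 0.002, 0.002]
force: [-0.5, 0.0, 0.6]
gripper_width: 0.5
s1 tube x [0.3972 0.3983 0.475 ] z 0.0613 lip x [0.4794 0.4804]
[((0.44), 247), ((0.441), 247), ((0.442), 247), ((0.443), 247), ((0.444), 247), ((0.445), 247), ((0.446), 247), ((0.447), 247), ((0.448), 247), ((0.449), 247), ((0.45), 247), ((0.451), 247), ((0.452), 247), ((0.453), 247), ((0.454), 247), ((0.455), 247), ((0.456), 247), ((0.457), 247), ((0.458), 247), ((0.459), 247), ((0.46), 247), ((0.461), 247), ((0.462), 247), ((0.463), 247), ((0.464), 247), ((0.465), 247), ((0.466), 247), ((0.467), 247), ((0.468), 247), ((0.469), 247), ((0.47), 247), ((0.471), 247), ((0.472), 247), ((0.473), 247), ((0.474), 247), ((0.475), 247), ((0.476), 247), ((0.477), 243), ((0.478), 225), ((0.479), 156), ((0.48), 149), ((0.481), 138), ((0.482), 139), ((0.483), 157), ((0.484), 212), ((0.485), 219), ((0.486), 227), ((0.487), 231), ((0.488), 235), ((0.489), 235), ((0.49), 236), ((0.491), 235), ((0.492), 235), ((0.493), 235), ((0.494), 235), ((0.495), 235), ((0.496),
s3 tube x [0.3928 0.3992 0.4746] z 0.0611 lip x None
[((0.44), 247), ((0.441), 247), ((0.442), 247), ((0.443), 247), ((0.444), 247), ((0.445), 247), ((0.446), 247), ((0.447), 247), ((0.448), 247), ((0.449), 247), ((0.45), 247), ((0.451), 247), ((0.452), 247), ((0.453), 247), ((0.454), 247), ((0.455), 247), ((0.456), 247), ((0.457), 247), ((0.458), 247), ((0.459), 247), ((0.46), 247), ((0.461), 247), ((0.462), 247), ((0.463), 247), ((0.464), 247), ((0.465), 247), ((0.466), 247), ((0.467), 247), ((0.468), 247), ((0.469), 247), ((0.47), 247), ((0.471), 247), ((0.472), 247), ((0.473), 247), ((0.474), 236), ((0.475), 164), ((0.476), 88), ((0.477), 78), ((0.478), 86), ((0.479), 147), ((0.48), 196), ((0.481), 180), ((0.482), 137)]
```

View pics/w13.png

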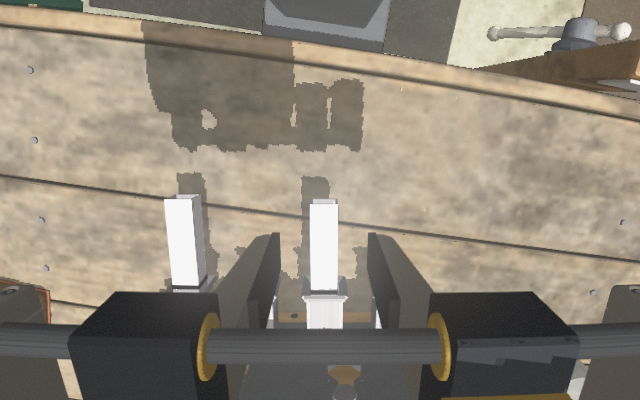

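```bash
python3 tubes.py top; python3 - <<'E'
from h import *
plan([0.43,-0.461,0.12],1.571+.13)
E
```

```text
t 28.1 tcp [0.3845 0.0373 0.1826] rotvecmat [[-0.142, 0.99, 0.003], [0.99, 0.142, 0.0], [-0.0, 0.003, -1.0]] F [-1.3 -0.  -0.1] g 0.504
px [570. 210.] n 224 cen 0.4302 -1.0192 size 257 14 heading 0.007
px [418. 218.] n 246 cen 0.4104 -0.462 size 126 28 heading 0.1219
xyz [-16.658, -0.866, 2.072] twist [0.018, 0.003, 0.121]
```

```bash
python3 - <<'E'
from h import *
plan([0.389,-0.465,0.14],1.571+.122)
E
```

```text
xyz [-16.595, -2.236, 1.403] twist [0.018, 0.003, 0.198]
```

```bash
python3 -m crank '{"gripper":[0.5,0.5,0.5,0.45,0.45,0.45,0.45,0.45,0.45,0.45],"xyz":[[-1.6,-2.2,-0.5],[-3.2,-2.2,-0.5],[-4.8,-2.2,-0.5],[-6.4,-2.2,0],[-8,-2.2,0],[-9.6,-2.2,0],[-11.2,-2.2,0],[-12.8,-2.2,0],[-14.4,-2.2,0.5],[-16,-2.2,1]],"twist":[[0,0,0.2],[0,0,0.2],[0,0,0.2],[0,0,0.2],[0,0,0.2],[0,0,0.2],[0,0,0.2],[0,0,0.2],[0,0,0.2],[0,0,0.2]]}'
python3 tubes.py wrist; ls -t pics|head -1;python3 - <<'E'
from h import *
plan([0.389,-0.465,0.14],1.571+.122)
E
```

```text
clock: 29.15
tcp_pos: [0.3864, -0.4402, 0.1529]
tool_rot: [0.663, 0.749, 0.001, 0.0]
force: [1.1, 0.1, 0.7]
gripper_width: 0.549
t 29.15 tcp [ 0.3864 -0.4402  0.1529] rotvecmat [[-0.121, 0.993, 0.002], [0.993, 0.121, 0.001], [0.001, 0.002, -1.0]] F [1.1 0.1 0.7] g 0.549
px [297. 205.] n 3954 cen 0.4078 -0.4604 size 131 25 heading 0.1479
wrist_t29.1.png
xyz [-0.644, -0.009, 0.337] twist [0.007, 0.014, -0.012]
```

View pics/wrist_t29.1.png

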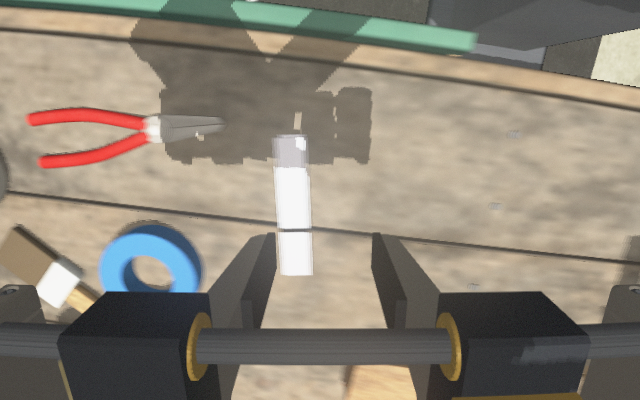

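```bash
python3 - <<'E'
from h import *
plan([0.3868,-0.4635,0.005],1.571+.14)
E
```

```text
xyz [-0.579, -0.08, 4.837] twist [0.007, 0.014, -0.184]
```

```bash
python3 -m crank '{"gripper":[0.45,0.45,0.45,0.45,0.45,0.45],"xyz":[[-0.58,-0.08,0.5],[-0.58,-0.08,1],[-0.58,-0.08,2],[-0.58,-0.08,2.9],[-0.58,-0.08,2.9],[-0.58,-0.08,2.9]],"twist":[[0,0,-0.18],[0,0,-0.18],[0,0,-0.18],[0,0,-0.18],[0,0,-0.18],[0,0,-0.18]]}'
python3 tubes.py wrist
python3 - <<'E'
from h import *
plan([0.3868,-0.4635,0.005],1.571+.135)
E
```

```text
clock: 29.8
tcp_pos: [0.3865, -0.4625, 0.0622]
tool_rot: [0.656, 0.755, 0.0, -0.0]
force: [0.6, -0.1, 0.8]
gripper_width: 0.551
t 29.8 tcp [ 0.3865 -0.4625  0.0622] rotvecmat [[-0.14, 0.99, -0.001], [0.99, 0.14, 0.001], [0.001, -0.001, -1.0]] F [ 0.6 -0.1  0.8] g 0.551
px [320. 241.] n 6588 cen 0.4017 -0.4616 size 118 25 heading 0.1466
xyz [-0.004, -0.012, 1.945] twist [0.006, 0.013, 0.046]
```

```bash
python3 -m crank '{"gripper":[0.45,0.45,0.45,1,1,1,1,1,1,1],"xyz":[[0,0,1],[0,0,1.7],[0,0,1.92],[0,0,1.92],[0,0,1.92],[0,0,1.92],[0,0,1.92],[0,0,1.92],[0,0,1.92],[0,0,1.92]],"twist":[[0,0,0],[0,0,0],[0,0,0],[0,0,0],[0,0,0],[0,0,0],[0,0,0],[0,0,0],[0,0,0],[0,0,0]]}'
python3 -m crank '{"gripper":[1,1,1,1,1,1],"xyz":[[0,0,0],[0,0,-0.5],[0,0,-1.5],[0,0,-3],[0,0,-4.5],[0,0,-4.5]],"twist":[[0,0,0],[0,0,0],[0,0,0],[0,0,0],[0,0,0],[0,0,0]]}'
python3 hand.py
python3 - <<'E'
from h import *
h=np.array([.9898,.1425]);e=np.array([-.1425,.9898])
p=.370*h+.047*e;print(p)
plan([p[0],p[1],0.150],1.714)
E
```

```text
clock: 30.85
tcp_pos: [0.3878, -0.4641, 0.0071]
tool_rot: [0.656, 0.755, -0.0, 0.002]
force: [0.1, 0.4, 5.9]
gripper_width: 0.268
clock: 31.45
tcp_pos: [0.39, -0.4668, 0.1495]
tool_rot: [0.656, 0.755, -0.001, 0.007]
force: [0.7, -0.8, -1.0]
gripper_width: 0.268
t 31.45 tcp [ 0.39   -0.4668  0.1495] rotvecmat [[-0.139, 0.99, 0.009], [0.99, 0.14, -0.011], [-0.012, 0.007, -1.0]] F [ 0.7 -0.8 -1. ] g 0.268
px [323. 247.] n 9878 x [-0.0237  0.0263] y [-0.0448  0.0318] z [-0.0366 -0.0172  0.0059] slope dx/dy -0.0 dz/dy -0.073
px [323. 382.] n 1612 x [-0.0111  0.0135] y [0.0566 0.0806] z [-0.0181 -0.0171 -0.016 ] slope dx/dy -0.017 dz/dy 0.006
[0.3595285 0.0992456]
xyz [18.775, 1.654, -0.28] twist [0.051, 0.085, -0.031]
```

```bash
python3 -m crank '{"gripper":[1,1,1,1,1,1,1,1,1,1],"xyz":[[1,1.2,0],[2.5,1.6,0],[4.1,1.6,0],[5.7,1.6,0],[7.3,1.6,0],[8.9,1.6,0],[10.5,1.6,0],[12.1,1.6,0],[13.7,1.6,0],[15,1.6,0]],"twist":[[0,0,0],[0,0.08,0],[0.05,0.08,0],[0.05,0.08,0],[0.05,0.08,0],[0.05,0.08,0],[0.05,0.08,0],[0.05,0.08,0],[0.05,0.08,0],[0.05,0.08,0]]}'
python3 - <<'E'
from h import *
plan([.3595,.0992,0.150],1.714)
plan([.3595,.0992,0.049],1.714)
E
```

```text
clock: 32.5
tcp_pos: [0.3718, -0.0112, 0.1419]
tool_rot: [0.656, 0.755, -0.001, -0.001]
force: [1.0, -0.4, -0.9]
gripper_width: 0.269
xyz [3.701, 0.107, -0.27] twist [-0.016, -0.0, -0.03]
xyz [3.701, 0.113, 3.097] twist [-0.016, -0.0, -0.03]
```

```bash
python3 -m crank '{"gripper":[1,1,1,1,1,1,1,1,1,1],"xyz":[[1,0,0],[2,0.1,0],[3,0.1,0],[3.7,0.1,0],[3.7,0.1,1],[3.7,0.1,2],[3.7,0.1,2.8],[3.7,0.11,3.1],[3.7,0.11,3.1],[3.7,0.11,3.1]],"twist":[[0,0,-0.03],[0,0,-0.03],[0,0,-0.03],[0,0,-0.03],[0,0,-0.03],[0,0,-0.03],[0,0,-0.03],[0,0,-0.03],[0,0,-0.03],[0,0,-0.03]]}'
python3 hand.py
python3 - <<'E'
from h import *
h=np.array([.9898,.1425]);e=np.array([-.1425,.9898])
for x in (.408,.444):
    p=x*h+.047*e
    plan([p[0],p[1],0.049],1.714)
E
```

```text
clock: 33.5
tcp_pos: [0.3596, 0.0991, 0.0493]
tool_rot: [0.655, 0.756, -0.001, -0.001]
force: [-0.3, -1.2, -0.2]
gripper_width: 0.269
t 33.5 tcp [0.3596 0.0991 0.0493] rotvecmat [[-0.142, 0.99, -0.002], [0.99, 0.142, -0.0], [0.0, -0.002, -1.0]] F [-0.3 -1.2 -0.2] g 0.269
px [324. 248.] n 10052 x [-0.0237  0.0263] y [-0.0448  0.0318] z [-0.037  -0.0173  0.0058] slope dx/dy 0.001 dz/dy -0.078
px [324. 382.] n 1688 x [-0.0156  0.0198] y [0.0565 0.1113] z [-0.0182 -0.0171  0.0134] slope dx/dy 0.059 dz/dy 0.446
xyz [0.003, 1.252, 0.02] twist [-0.007, -0.001, -0.002]
xyz [0.003, 2.452, 0.019] twist [-0.007, -0.001, -0.002]
```

```bash
python3 -m crank '{"gripper":[1,1,1,1,1,1,1],"xyz":[[0,0.2,0],[0,0.4,0],[0,0.65,0],[0,0.9,0],[0,1.1,0],[0,1.25,0],[0,1.25,0]],"twist":[[0,0,0],[0,0,0],[0,0,0],[0,0,0],[0,0,0],[0,0,0],[0,0,0]]}'
python3 - <<'E'
from h import *
h=np.array([.9898,.1425]);e=np.array([-.1425,.9898])
p=.4442*h+.047*e
plan([p[0],p[1],0.049],1.714)
E
```

```text
clock: 34.25
tcp_pos: [0.3978, 0.1047, 0.0496]
tool_rot: [0.655, 0.756, -0.0, -0.0]
force: [-0.6, -0.1, -1.1]
gripper_width: 0.271
xyz [0.003, 1.185, 0.018] twist [-0.004, -0.002, -0.004]
```

```bash
python3 -m crank '{"gripper":[1,1,1,1,1,1,1,1],"xyz":[[0,0.2,0],[0,0.4,0],[0,0.6,0],[0,0.8,0],[0,1,0],[0,1.12,0],[0,1.19,0],[0,1.19,0]],"twist":[[0,0,0],[0,0,0],[0,0,0],[0,0,0],[0,0,0],[0,0,0],[0,0,0],[0,0,0]]}'
python3 -m crank '{"gripper":[0.5,0.5,0.5,0.5,0.5,0.5,0.5,0.5,0.5,0.5],"xyz":[[0,0,0],[0,0,0],[0,0,0],[0,0,0],[0,0,-0.5],[0,0,-1.5],[0,-0.5,-3],[0,-1.5,-4],[0,-2,-4.5],[0,-2,-4.5]],"twist":[[0,0,0],[0,0,0],[0,0,0],[0,0,0],[0,0,0],[0,0,0],[0,0,0],[0,0,0],[0,0,0],[0,0,0]]}'
python3 ins.py | sed 's/np.float64//g'|sed 's/.*0.473/0.473/'|cut -c1-300
python3 - <<'E'
from h import *
im=cam('wrist');save(im,'w14.png')
E
```

```text
clock: 35.05
tcp_pos: [0.4333, 0.1098, 0.0495]
tool_rot: [0.655, 0.756, -0.0, -0.0]
force: [-0.8, 1.0, -0.8]
gripper_width: 0.269
clock: 36.05
tcp_pos: [0.3736, 0.1013, 0.1864]
tool_rot: [0.655, 0.756, 0.001, 0.001]
force: [0.1, 0.1, -1.0]
gripper_width: 0.501
s0 tube x [0.3977 0.3989 0.475 ] z 0.0612 lip x [0.4795 0.4797]
0.473), 247), ((0.474), 247), ((0.475), 247), ((0.476), 247), ((0.477), 235), ((0.478), 212), ((0.479), 184), ((0.48), 159), ((0.481), 140), ((0.482), 100), ((0.483), 171), ((0.484), 189), ((0.485), 225), ((0.486), 229), ((0.487), 234), ((0.488), 236), ((0.489), 236), ((0.49), 236), ((0.491), 237), 
s1 tube x [0.3968 0.3979 0.4408] z 0.0595 lip x [0.4819 0.5245]
[]
s3 tube x [0.3943 0.3996 0.475 ] z 0.0609 lip x [0.479  0.4793]
0.473), 247), ((0.474), 238), ((0.475), 171), ((0.476), 64), ((0.477), 58), ((0.478), 54), ((0.479), 158), ((0.48), 185), ((0.481), 181), ((0.482), 133)]
```

View pics/w14.png

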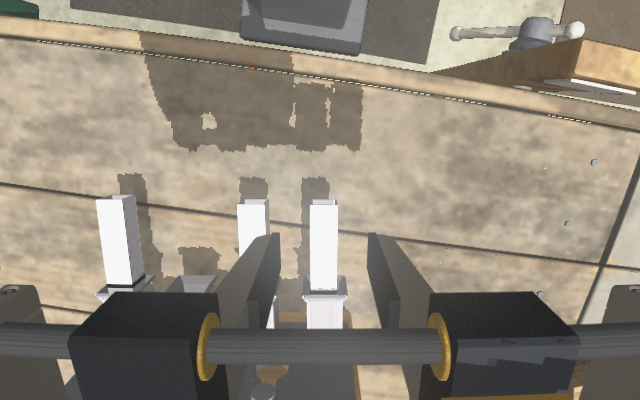

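```bash
python3 -m crank '{"gripper":[0.5,0.5,0.5,0.5,0.5,0.5,0.5,0.5],"xyz":[[0,0,-1.5],[0,0,-3],[-1,0,-4],[-2.5,0.3,-4],[-4,0.5,-4],[-4.5,0.5,-4],[-4.5,0.5,-4],[-4.5,0.5,-4]],"twist":[[0,0,0],[0,0,0],[0,0,0],[0,0,0],[0,0,0],[0,0,0],[0,0,0],[0,0,0]]}'
python3 ins.py | sed 's/np.float64//g'|sed 's/.*0.473/0.473/'|cut -c1-220
python3 - <<'E'
from h import *
st()
for c in ('wrist','top','scene'):
    im=cam(c);save(im,c+'15.png');P,m=cloud(im)
    try: ana(P,m,0.2,0.217,(0.5,0.58,-0.03,0.09))
    except Exception as e: print(e)
    for q in ('rail_seat0','rail_seat1','tube0_mark','tube3_mark','masking_tape_mid','sanding_block_mid','jar_screws_mid'):
        r=imaging.pinpoint(c,q); print(q,[(round(k['p'],2),np.round(w(im,k['location']),3).tolist()) for k in r[:3]])
u,v=w2px(im,[[.45,0,.05]])[0].astype(int)
cv2.imwrite('pics/s15c.png',cv2.resize(im['frame'][v-50:v+50,u-70:u+70][...,::-1],None,fx=5,fy=5,interpolation=2))
E
```

```text
clock: 36.95
tcp_pos: [0.4086, -0.0301, 0.3034]
tool_rot: [0.655, 0.755, 0.0, -0.001]
force: [-1.0, 0.2, 0.4]
gripper_width: 0.495
s0 tube x [0.3985 0.3989 0.475 ] z 0.0611 lip x [0.4796 0.4799]
0.473), 247), ((0.474), 247), ((0.475), 247), ((0.476), 247), ((0.477), 241), ((0.478), 217), ((0.479), 153), ((0.48), 154), ((0.481), 126), ((0.482), 167), ((0.483), 186), ((0.484), 220), ((0.485), 220), ((0.486), 228),
s1 tube x [0.3977 0.3989 0.4749] z 0.0611 lip x [0.4796 0.4796]
0.473), 247), ((0.474), 247), ((0.475), 247), ((0.476), 247), ((0.477), 244), ((0.478), 237), ((0.479), 153), ((0.48), 139), ((0.481), 120), ((0.482), 123)]
s3 tube x [0.3939 0.4    0.4748] z 0.061 lip x [0.4792 0.4805]
0.473), 247), ((0.474), 246), ((0.475), 189), ((0.476), 100), ((0.477), 96), ((0.478), 119), ((0.479), 182), ((0.48), 201), ((0.481), 204), ((0.482), 204)]
t 37.0 tcp [ 0.4085 -0.0296  0.3036] rotvecmat [[-0.142, 0.99, -0.001], [0.99, 0.142, 0.001], [0.001, -0.0, -1.0]] F [ 0.2  0.  -0.3] g 0.498
index -1 is out of bounds for axis 0 with size 0
rail_seat0 []
rail_seat1 []
tube0_mark [(0.67, [0.478
[... 1191 characters left out ...]
05])]h.py:38: RuntimeWarning: Mean of empty slice.
  Q=P[k];c=Q[:,:2].mean(0);ev,V=np.linalg.eigh(np.cov((Q[:,:2]-c).T))
  ret = um.true_divide(
  avg = a.mean(axis, **keepdims_kw)
h.py:38: RuntimeWarning: Degrees of freedom <= 0 for slice
  Q=P[k];c=Q[:,:2].mean(0);ev,V=np.linalg.eigh(np.cov((Q[:,:2]-c).T))
  c *= np.true_divide(1, fact)
  c *= np.true_divide(1, fact)
h.py:40: RuntimeWarning: Mean of empty slice.
  print(zl,len(Q),'cen',np.round(c,4),'z',np.round(Q[:,2].mean(),4),'yaw of y-axis',round(np.arctan2(-a[0],a[1]),4),'ext long',np.round(np.percentile((Q[:,:2]-c)@a,[0,1,99,100]),4),'thin',np.round(np.percentile((Q[:,:2]-c)@b,[0,5,50,95,100]),4))
  ret = ret.dtype.type(ret / rcount)
```

View pics/wrist15.png

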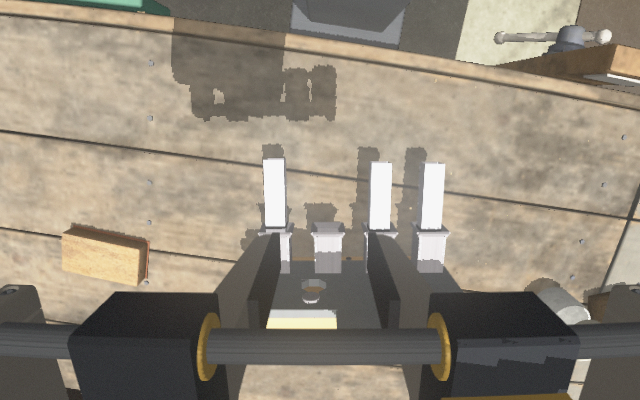

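View pics/top15.png

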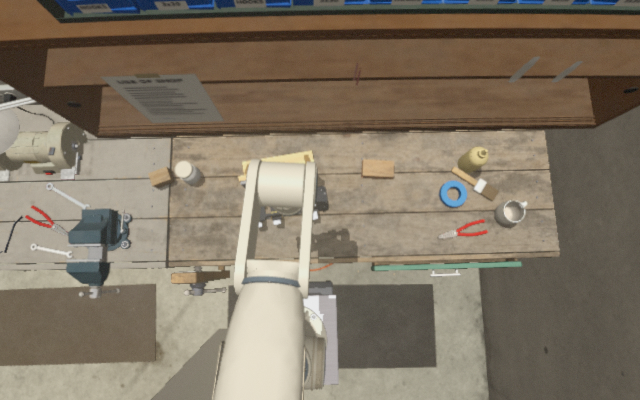

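View pics/s15c.png

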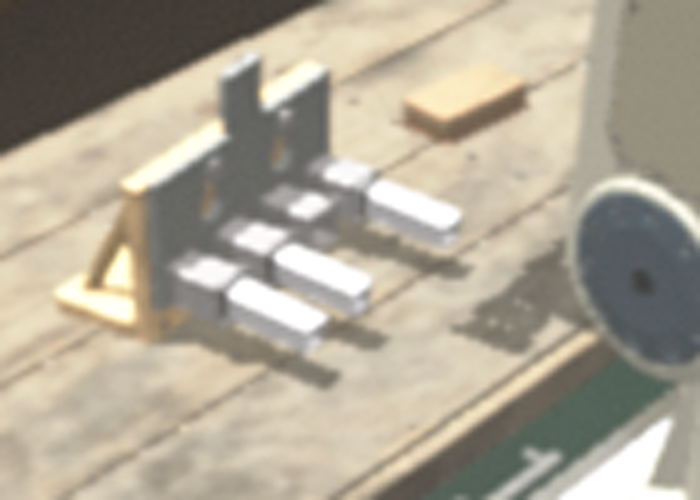

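```bash
python3 -c "
from rig import finish_job
print(finish_job())"
```

```text
the job is handed in; nothing more can be done
None
```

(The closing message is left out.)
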